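# Sort left- and right-hand rack brackets into the parts drawer and shut it

## Robot

A 6-joint arm with a two-finger parallel gripper is mounted at the origin on a cart in front of the work surface, level with it; the furniture and walls round the work are solid. World frame = base frame: x ahead of the robot, y to its left, z up, the work surface at z = 0. Lengths are in m, angles in rad, forces in N, time in s.
With the tool pointing down it reaches from about 0.35 to 0.925 m from the base axis. Payload 6.4 kg.
Tool frame: the origin (TCP) lies midway between the tips of the shut fingers; the grasp point (between the pads) lies 19 mm behind it; z points along the fingers, y is the direction in which the jaws open and shut (so a half turn about z gives the same grasp; the last joint's range is limited). The gripper opens to 85 mm and grips with 20 to 120 N. Pads are 22 mm wide; open, the fingers measure 114 mm over their backs; the gripper's body (76 mm by 85 mm) begins 54 mm behind the grasp point. The pads swing forward as they close: fully open they stand 13 mm farther back than shut.
Start: joints at [-1.284, 0.245, 1.558, -0, 1.339, -0.174], TCP at [0.289, -0.582, 0.231] pointing down, gripper open.
Joint ranges: [-3.13, 3.13], [-1.02, 2.26], [0.13, 2.54], [-0.95, 4.09], [0.21, 2.88], [-2.74, 2.74]. Speed limits (rad/s): [2.57, 2.57, 3.14, 3.14, 3.14, 3.14].

## Interface

Orientations are given as a rotation vector (axis times angle).
In Python, from bench import manip gives the robot as it stands.
- The arm moves only by the tool servo_tool, never from a script. Its argument "plan" is a list that holds one entry, the list of rows, each a list of 7 numbers: the shift along the tool's x, y, z in m, then the turn, a rotation vector about the tool's x, y, z in degrees, then the gripper command: -1 is fully open, 1 is shut, values between are in proportion. In form: [[[dx, dy, dz, rx, ry, rz, jaw], ...]]. A call has 1 to 8 rows; each row is the pose to reach, as a shift and turn from the pose measured when the call began, along the tool's axes at that moment; what a row does not reach only later rows make up. A row lasts 1/12 s, in which the tool goes at most 41.7 mm and 7.16 degrees, less where a joint would pass 70% of its speed; a pose out of reach is approached as far as the arm can. A call with a gripper value outside its range is refused whole. The fingers move at their own pace and stop on an object; "grip_force" is the grip in N (left out, the last holds). Time passes only in rows, so rows that repeat a pose let the fingers close. It gives the time, the measured TCP pose, the force and the opening at its end, in the units of the state.
- manip.observe(): the state, without advancing time (a new reading comes with each control period).
- manip.capture(name): name is "side" or "top"; returns a dict with "color" (420x560x3 uint8, blue, green, red), "z_map" (420x560 float32, m along the optical axis (not along the pixel's ray), 0 where there is no reading), "vertical_fov" (degrees; the focal length in pixels is half the picture's height over the tangent of half this angle, whatever the lens; pixels are square), "cx", "cy" (the principal point, pixels), "distortion" ([k1, k2, p1, p2, k3] as OpenCV has them; the pictures are not rectified), "position" and "orientation" of the camera in the world. Camera axes: x right, y up, looking along -z (the intrinsics and any distortion apply to the point x, -y, -z); pixel columns grow to the right and rows downward; lengths in m; the calibration is good to about 2 mm. A picture is of the moment at which its call begins.
- manip.job_done(): hands the job in, once; it reports no verdict.
The state is a dict: "time_s": time; "q": joint angles; "joint_velocities": joint speeds; "tau": joint torques, N m; "eef_pos": TCP position; "eef_rot": TCP orientation; "contact_force": force on the tool from outside, world axes, zero at the start; "ft_torque": the same for the moment, N m; "finger_gap": finger opening in m.
Only numpy, scipy, OpenCV 4.12 (cv2) and the standard library are available. Lean on these libraries where they do the work, as an engineer would, in place of code of your own. Each camera call takes 0.05 s, during which the arm holds its last target.

## Task

Three loose aluminium rack brackets lie on the bench, mirror-image left-hand and right-hand ones; put each into the drawer compartment whose pattern bracket, fixed on the case above it, has the same hand, every bracket lying flat on the compartment's floor with its lug up and none on top of another. Then push the drawer fully home into its case. Leave the other things on the bench where they are.

Things in the scene. Friction and masses are not known exactly. Their poses are not given: they have to be found in the camera images.
- left_1_lug (a point): centre of the upright lug (the grip: 10 mm thick along the blade, 18 wide, top 42 mm above underside) of a loose left-hand aluminium bracket, 21 mm above its underside. Flat L plate 6 mm thick; blade along own x from -40 to +56 mm, 18 wide; foot at its -x end, 22 mm along x, reaching y = +37 mm. With the foot end toward you and lug up, the foot points left. Starts lug up, any yaw; about 80 g
- left_2_lug (a point): centre of the upright lug (the grip: 10 mm thick along the blade, 18 wide, top 42 mm above underside) of a loose left-hand aluminium bracket, 21 mm above its underside. Flat L plate 6 mm thick; blade along own x from -40 to +56 mm, 18 wide; foot at its -x end, 22 mm along x, reaching y = +37 mm. With the foot end toward you and lug up, the foot points left. Starts lug up, any yaw; about 80 g
- right_1_lug (a point): centre of the upright lug (the grip: 10 mm thick along the blade, 18 wide, top 42 mm above underside) of a loose right-hand aluminium bracket, 21 mm above its underside. Flat L plate 6 mm thick; blade along own x from -40 to +56 mm, 18 wide; foot at its -x end, 22 mm along x, reaching y = -37 mm. With the foot end toward you and lug up, the foot points right. Starts lug up, any yaw; about 80 g
- pattern_left: fixed pattern bracket, shaped and sized like the loose left-hand brackets (foot at its -x end, to its +y), screwed on top of the case in line with the compartment it marks (its y = 0 is that compartment's middle line). Origin: underside, middle of the blade; x points away from the drawer front. The two patterns may change places between starts
- pattern_right: fixed pattern bracket, shaped and sized like the loose right-hand brackets (foot at its -x end, to its -y), screwed on top of the case in line with the compartment it marks (its y = 0 is that compartment's middle line). Origin: underside, middle of the blade; x points away from the drawer front. The two patterns may change places between starts
- bay_left (a point): centre of the inner floor of the drawer's left compartment (seen facing the drawer front); moves with the drawer; 10 mm above the bench. Inside 121 mm along own x (points into the case) by 116 mm along y; walls 4 mm thick, 32 mm high. Its middle line is 60 mm to +y of the drawer's. Which hand belongs here is told only by the pattern in line with it
- bay_right (a point): centre of the inner floor of the drawer's right compartment (seen facing the drawer front); moves with the drawer; 10 mm above the bench. Inside 121 mm along own x (points into the case) by 116 mm along y; walls 4 mm thick, 32 mm high. Its middle line is 60 mm to -y of the drawer's. Which hand belongs here is told only by the pattern in line with it
- drawer (a joint): travel of the white two-compartment drawer out of its case, m: 0 = fully shut, up to 0.14 = open; starts open at 0.122 to 0.134 with both compartments in front of the case. About 2 N of friction; stays where it is left.
- drawer_pull (a point): middle of the front face of the grey pull strip on the drawer front: strip 100 mm wide, 10 mm high, standing 14 mm off the white front panel (252 mm wide, from 8 to 62 mm above the bench); 40 mm above the bench. Own x points into the case: push along it to shut the drawer.
- case: fixed grey flat case, 150 mm deep (x), 256 mm wide (y), 66 mm high, open at its front (-x) where the drawer slides in; the inside is 56 mm high, from 6 mm to 62 mm above the bench. Origin: centre of the underside; x points away from the robot, turned by up to 0.1 rad.
- bench_timer: bystander: flat white bench timer 60x70x16 mm, loose; origin at the centre of its underside
- forceps: bystander: steel forceps 128 mm long, 9 mm high, loose; origin at the underside, mid-length
- marker_pen: bystander: marker pen 135 mm long, 16 mm thick, loose; origin at the underside, mid-length
- dropper_4: bystander: small white dropper bottle, 24 mm diameter, 62 mm high, upright, loose; origin at the centre of its underside

How it is judged:
By the outcome, as a careful person would: the job done as asked, in the order asked, and still so for the second after the job is handed in, with the robot touching nothing.
It also fails if it takes over 69 s, if anything falls off the work surface, if the arm or the gripper's body presses on something with over 40 N, if the wrist force passes 120 N, or if a joint passes its speed limit or range.

## Working session

There is one attempt and no reset: what is moved stays moved. The work goes in short steps, Python scripts to look and compute and a tool call to move; the robot and the scene stay as the last step left them, time stands still between calls to the robot, and variables do not carry over. Pictures are saved under pics/ and viewed, and the job is handed in when it is done.

Besides the shell and the picture viewer there is one more tool, called after "Call:" by a JSON object that holds its "name" and its "arguments". servo_tool: Moves the arm, as the interface text tells. Its arguments: {"type":"object","properties":{"plan":{"type":"array"},"grip_force":{"type":"number"}},"required":["plan"]}

```bash
ls; mkdir -p pics; python3 - <<'E'
from bench import manip
import cv2,numpy as np,pickle
print(manip.observe())
d={}
for n in("side","top"):
    c=manip.capture(n);d[n]=c;cv2.imwrite(f"pics/{n}0.png",c["color"])
    print(n,{k:v for k,v in c.items() if k not in("color","z_map")}, (c["z_map"]>0).mean())
pickle.dump(d,open("cap0.pkl","wb"))
E
```

```text
pics
{'time_s': 0.0, 'q': array([-1.28409657e+00,  2.45790479e-01,  1.55904491e+00,  2.94096348e-05,
        1.33872033e+00, -1.74085184e-01]), 'joint_velocities': array([-6.63659601e-05,  5.02879205e-04, -2.46956873e-03, -7.66169533e-04,
       -1.04966726e-03, -1.43156498e-03]), 'tau': array([-4.97103883e-04, -4.29501808e+01, -3.26129687e+01, -1.49601119e-04,
        5.36385793e-03, -1.77531223e-05]), 'eef_pos': array([ 0.28887912, -0.58163836,  0.23017882]), 'eef_rot': array([-3.05667457e+00, -7.16954651e-01,  1.28578806e-04]), 'contact_force': array([-0.35539399, -0.20985131,  0.10672807]), 'ft_torque': array([-0.04807425,  0.01053199, -0.00489518]), 'finger_gap': 0.08552739319425891}
side {'vertical_fov': 54.8158350148459, 'cx': 277.0269441536846, 'cy': 203.0988776165764, 'distortion': array([-0.09055064,  0.        ,  0.        ,  0.        ,  0.        ]), 'position': array([0.02102517, 0.76738157, 0.50853616]), 'orientation': array([ 0.40794956, -1.39312665, -2.20575335])} 0.9961352040816327
top {'vertical_fov': 55.84182568300169, 'cx': 280.2643093691368, 'cy': 207.97452877643602, 'distortion': array([0.03828352, 0.        , 0.        , 0.        , 0.        ]), 'position': array([ 0.27146574, -0.00989752,  1.09242613]), 'orientation': array([ 0.18212852, -0.1609961 , -1.49868093])} 0.9958333333333333
```

View pics/side0.png

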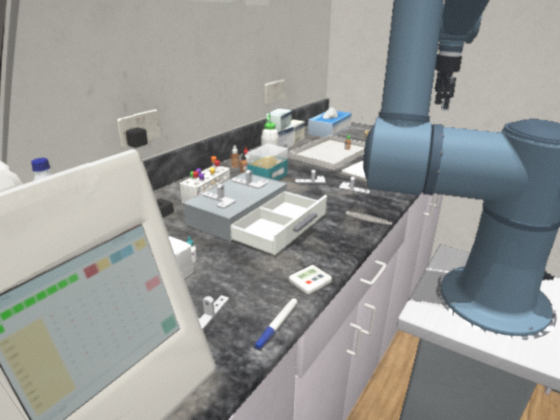

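View pics/top0.png

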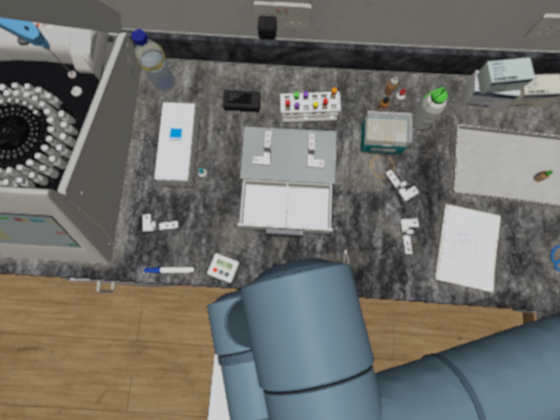

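The top view shows the case around (290,155) and the drawer around (287,207). Loose brackets are near (160,225), (402,185) and (408,235). The pen is at (168,270), the timer at (223,267), and a tip of the forceps at (345,257). Next I'll zoom in.

```bash
cat > h.py <<'E'
import numpy as np,cv2,pickle
from scipy.spatial.transform import Rotation as R
def K(c):
    f=c["color"].shape[0]/2/np.tan(np.radians(c["vertical_fov"])/2)
    return np.array([[f,0,c["cx"]],[0,f,c["cy"]],[0,0,1]])
def rays(c,uv):
    p=cv2.undistortPoints(np.array(uv,float).reshape(-1,1,2),K(c),c["distortion"])[:,0]
    d=np.c_[p[:,0],-p[:,1],-np.ones(len(p))]
    return R.from_rotvec(c["orientation"]).apply(d)
def onplane(c,uv,z):
    d=rays(c,uv);o=np.array(c["position"]);t=(z-o[2])/d[:,2]
    return o+d*t[:,None]
def cloud(c):
    h,w=c["z_map"].shape
    v,u=np.mgrid[:h,:w]
    d=rays(c,np.c_[u.ravel(),v.ravel()])
    return (np.array(c["position"])+d*c["z_map"].ravel()[:,None]).reshape(h,w,3)
def proj(c,P):
    P=np.atleast_2d(P)-c["position"]
    q=R.from_rotvec(c["orientation"]).inv().apply(P)
    q=np.c_[q[:,0],-q[:,1],-q[:,2]]
    return cv2.projectPoints(q,np.zeros(3),np.zeros(3),K(c),c["distortion"])[0][:,0]
E
python3 - <<'E'
from h import *
d=pickle.load(open("cap0.pkl","rb"))
c=d["top"];im=c["color"]
for n,(x0,y0,x1,y1) in dict(L=(130,200,200,250),R=(375,160,435,260),P=(235,115,345,240)).items():
    s=6 if n!="L" else 10
    s=min(s,int(590/(y1-y0)))
    cv2.imwrite(f"pics/top_{n}.png",cv2.resize(im[y0:y1,x0:x1],None,fx=s,fy=s,interpolation=cv2.INTER_CUBIC)); print(n,s)
P=cloud(c)
for uv in[(200,250),(430,200),(340,225),(255,150),(325,150),(265,210),(310,210)]:print(uv,P[uv[1],uv[0]].round(4))
E
```

```text
L 10
R 5
P 4
(200, 250) [ 0.383   0.2266 -0.0018]
(430, 200) [ 0.565  -0.4048  0.0035]
(340, 225) [ 0.4779 -0.1566 -0.0006]
(255, 150) [0.6584 0.0916 0.0678]
(325, 150) [ 0.671  -0.0997  0.0666]
(265, 210) [0.5042 0.055  0.013 ]
(310, 210) [ 0.5133 -0.0704  0.0085]
```

View pics/top_L.png

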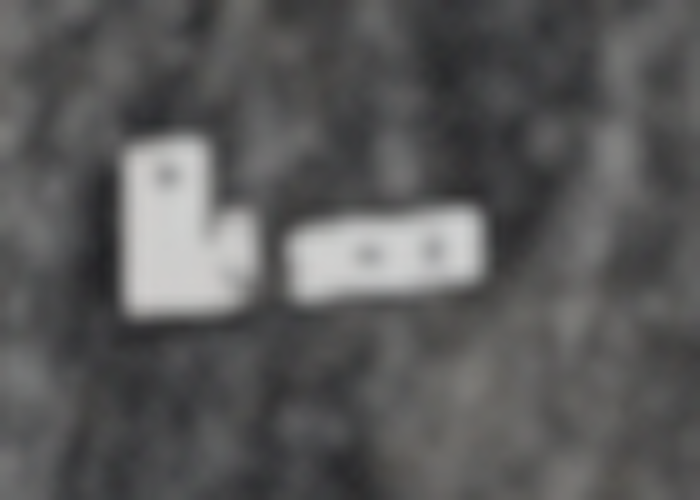

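View pics/top_R.png

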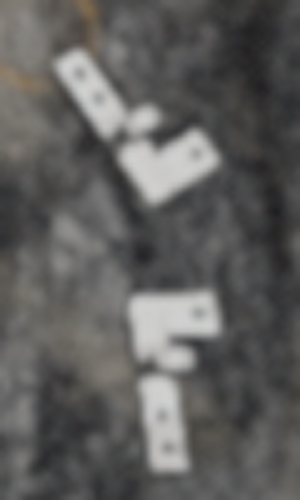

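View pics/top_P.png

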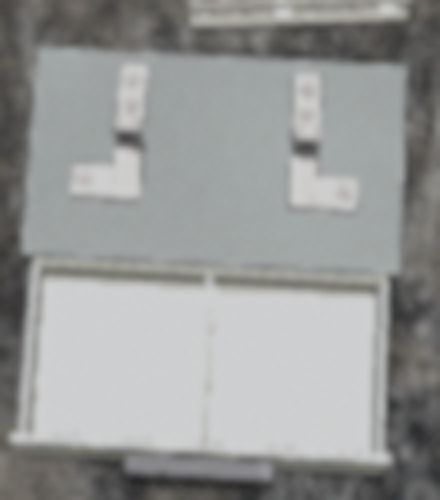

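The left compartment carries the left-hand pattern and the right compartment the right-hand one. On the bench, (160,225) and (408,235) are left-hand brackets and (402,185) is right-hand. Next I'll measure their poses.

```bash
cat > meas.py <<'E'
from h import *
ROI=dict(L1=(135,205,185,242),R1=(380,165,425,205),L2=(395,212,420,258))
def measure(c,rois=ROI,plane=0.006,dbg=None):
    im=c["color"];P=cloud(c);g=im.min(2);out={}
    for n,(x0,y0,x1,y1) in rois.items():
        sub=cv2.resize(g[y0:y1,x0:x1],None,fx=8,fy=8,interpolation=cv2.INTER_CUBIC)
        th,m=cv2.threshold(sub,0,255,cv2.THRESH_BINARY+cv2.THRESH_OTSU)
        cs,_=cv2.findContours(m,cv2.RETR_EXTERNAL,cv2.CHAIN_APPROX_NONE)
        z=cv2.resize(P[y0:y1,x0:x1,2],None,fx=8,fy=8,interpolation=cv2.INTER_NEAREST)
        v,u=np.nonzero(m)
        uv=lambda a,b:np.c_[(a+.5)/8-.5+x0,(b+.5)/8-.5+y0]
        hz=z[v,u]-plane
        k=hz>0.024
        # lug keep-out: dilate the lug pixels
        lm=np.zeros_like(m);lm[v[k],u[k]]=255;ld=cv2.dilate(lm,np.ones((9,9)))
        keep=ld[v,u]==0
        pl=onplane(c,uv(u[keep],v[keep]),plane)[:,:2]*1000
        r=cv2.minAreaRect(pl.astype(np.float32))
        lt=onplane(c,uv(u[k],v[k]),plane+.036)[:,:2]
        lr=cv2.minAreaRect((lt*1000).astype(np.float32))
        out[n]=(th,r,lr,lt.mean(0)*1000,hz[k].mean()*1000 if k.any() else None,pl)
    return out
def lugpose(r,lt,pl,hand):
    """origin & yaw from rect: bring L-rect into axes; hand=+1 left"""
    (cx,cy),(w,h),a=r
    if w<h:w,h=h,w;a+=90
    best=None
    for a0 in(a,a+180):
        t=np.radians(a0);ex=np.array([np.cos(t),np.sin(t)]);ey=np.array([-ex[1],ex[0]])
        # rect centre in own frame: (8, hand*14)
        o=np.array([cx,cy])-8*ex-hand*14*ey
        q=(pl-o)@np.c_[ex,ey]
        inside=((abs(q[:,1])<10)|((q[:,0]<-17)&(hand*q[:,1]>-10))).mean()
        if best is None or inside>best[0]:best=(inside,o,(a0+180)%360-180)
    return best
E
python3 - <<'E'
from meas import *
c=pickle.load(open("cap0.pkl","rb"))["top"]
o=measure(c)
for n,v in o.items():
    print(n,v[0],"rect",np.round(v[1][0],1),np.round(v[1][1],1),round(v[1][2],1),"lug",np.round(v[2][0],1),np.round(v[2][1],1),round(v[2][2],1),v[3].round(1),v[4])
    for hnd in(1,-1):print("   ",hnd,lugpose(v[1],v[3],v[5],hnd))
# patterns
pp=dict(PL=(248,128,276,168),PR=(303,128,330,170))
for n,v in measure(c,pp,0.072).items():
    print(n,v[0],"rect",np.round(v[1][0],1),np.round(v[1][1],1),round(v[1][2],1),v[3].round(1),v[4])
    for hnd in(1,-1):print("   ",hnd,lugpose(v[1],v[3],v[5],hnd))
E
```

```text
L1 129.0 rect [455.3 345.2] [50.3 98.9] 8.2 lug [438.3 335.8] [18.7 43.4] 3.7 [438.2 348.4] 98.14734135514776
    1 (np.float64(0.9408400065370158), array([440.32423878, 351.10648268]), -81.79669284820557)
    -1 (np.float64(0.6721686550089884), array([442.60721581, 335.27019473]), 98.20330715179443)
R1 130.0 rect [ 610.2 -319.7] [118.8  94.5] 10.5 lug [ 596.  -309.4] [16.7 37.5] 3.6 [ 596.3 -315.7] 69.90434519275549
    1 (np.float64(0.34195299298479187), array([ 604.87126091, -334.9405852 ]), 10.466795921325684)
    -1 (np.float64(0.7313226483690921), array([ 599.78462191, -307.40649535]), 10.466795921325684)
L2 135.0 rect [ 460.1 -351.1] [99.2 49.8] 8.2 lug [ 456.8 -332.9] [20.7 26.9] 89.6 [ 464.  -334.4] 35.11318388954786
    1 (np.float64(0.9645278569322984), array([ 466.02419799, -336.07218151]), -171.81251335144043)
    -1 (np.float64(0.692099832956667), array([ 450.18728027, -338.35078573]), 8.18748664855957)
PL 174.0 rect [667.5  73.3] [97.8 48.3] 0.8 [660.9  58.2] 42.63745605780402
    1 (np.float64(0.9988755126339462), array([659.65331837,  59.21684317]), 0.7994058728218079)
    -1 (np.float64(0.669400714380209), array([675.65176107,  59.44007216]), -179.2005941271782)
PR 132.0 rect [669. -75.] [114.8  73.9] 3.1 [657.6 -65. ] 183.18733726865452
    1 (np.float64(0.45622274942292895), array([661.79199917, -89.46084076]), 3.1215767860412598)
    -1 (np.float64(0.4461079764042062), array([677.76825892, -88.58956326]), -176.87842321395874)
```

```bash
python3 - <<'E'
from h import *
d=pickle.load(open("cap0.pkl","rb"))
c=d["side"];im=c["color"]
cv2.imwrite("pics/s_a.png",cv2.resize(im[160:260,170:410],None,fx=3.3,fy=3.3,interpolation=cv2.INTER_CUBIC))
c=d["top"];P=cloud(c);im=c["color"]
# drawer: high white points z~.042 walls, front panel z .062
hsv=cv2.cvtColor(im,cv2.COLOR_BGR2HSV)
reg=P[175:245,232:345]
z=reg[...,2]
for lo,hi,n in((.054,.064,'front'),(.034,.046,'walls')):
    m=(z>lo)&(z<hi)
    q=reg[m];print(n,len(q),q.min(0).round(4),q.max(0).round(4))
m=(P[...,2]>.058)&(P[...,2]<.075);m[:120]=0;m[190:]=0;m[:,:235]=0;m[:,345:]=0
q=(P[m][:,:2]*1000).astype(np.float32);print("case",cv2.minAreaRect(q))
E
```

```text
front 319 [ 0.4502 -0.128   0.0541] [0.6019 0.124  0.064 ]
walls 608 [ 0.4373 -0.1285  0.0341] [0.5878 0.1232 0.046 ]
case ((653.512451171875, -1.21466064453125), (151.19876098632812, 256.2940979003906), 0.41991761326789856)
```

View pics/s_a.png

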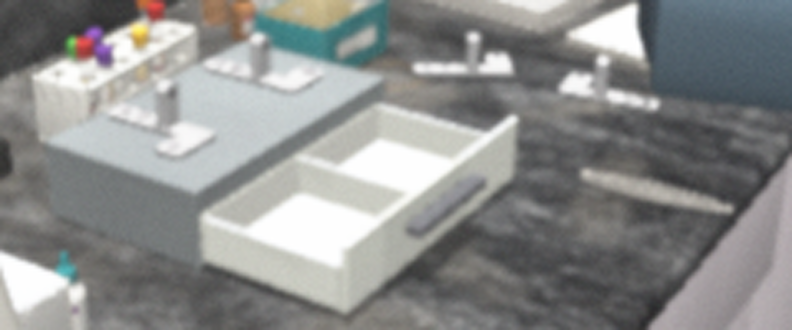

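```bash
python3 - <<'E'
import re
s=open("meas.py").read()
s=s.replace("g=im.min(2);","g=im.min(2);P[...,2]=cv2.medianBlur(P[...,2].astype(np.float32),3);")
s=s.replace("        z=cv2.resize","        for q in cs:\n            if cv2.contourArea(q)<250: cv2.drawContours(m,[q],-1,0,-1)\n        z=cv2.resize")
s=s.replace("k=hz>0.024","k=(hz>0.024)&(hz<0.05)").replace("keep=ld[v,u]==0","keep=(ld[v,u]==0)")
open("meas.py","w").write(s)
E
python3 - <<'E'
from meas import *
c=pickle.load(open("cap0.pkl","rb"))["top"]
R2=dict(ROI);R2["R1"]=(383,167,422,203)
def show(o,hn):
  for n,v in o.items():
    print(n,v[0],"rect",np.round(v[1][0],1),np.round(v[1][1],1),round(v[1][2],1),"lug",np.round(v[2][0],1),np.round(v[2][1],1),round(v[2][2],1),v[3].round(1),v[4])
    print("   ",lugpose(v[1],v[3],v[5],hn[n]))
show(measure(c,R2),dict(L1=1,R1=-1,L2=1))
show(measure(c,dict(PL=(249,128,276,168),PR=(304,129,328,169)),.072),dict(PL=1,PR=-1))
E
```

```text
L1 129.0 rect [455.3 345.2] [50.3 98.9] 8.2 lug [437.4 350.5] [19.3 12.7] 7.9 [438.  350.4] 31.42224150533291
    (np.float64(0.9419382007685424), array([440.32423878, 351.10648268]), -81.79669284820557)
R1 131.0 rect [ 611.5 -326.1] [99.8 50.2] 34.9 lug [ 596.  -316.6] [13.1 21.6] 37.4 [ 596.2 -316.6] 32.41392478936321
    (np.float64(0.9555769914200132), array([ 596.89295113, -319.16806264]), 34.92757034301758)
L2 135.0 rect [ 460.1 -351.1] [99.2 49.8] 8.2 lug [ 463.  -334.4] [13.1 18.4] 3.8 [ 464.  -334.2] 32.57440176700349
    (np.float64(0.9620740019474197), array([ 466.02419799, -336.07218151]), -171.81251335144043)
PL 174.0 rect [667.5  73.1] [97.9 48.4] 0.5 lug [660.6  58.2] [10.5 15.5] 3.7 [660.6  58.3] 33.65873768602626
    (np.float64(0.9971697492266175), array([659.6622434 ,  59.01498962]), 0.4765201508998871)
PR 173.0 rect [668.7 -73.7] [99.9 47.3] 3.0 lug [660.5 -61. ] [ 9.1 16.8] 3.6 [660.5 -61.3] 33.58310308993257
    (np.float64(0.970595658758203), array([659.96508933, -60.14092032]), 2.9832394123077393)
```

```bash
python3 - <<'E'
from h import *
c=pickle.load(open("cap0.pkl","rb"))["top"];P=cloud(c);g=c["color"].min(2)
for x in (262,312):
    print(x)
    for y in range(178,240): print(y,(P[y,x]*1000).round(1),g[y,x],end=" | ")
    print()
E
```

```text
262
178 [580.6  66.5  65.6] 156 | 179 [579.5  66.8  59.7] 146 | 180 [581.9  67.8  42.2] 148 | 181 [579.3  67.7  41.4] 150 | 182 [579.3  68.2  31.4] 132 | 183 [578.8  68.6  23.1] 115 | 184 [579.5  69.3  10.6] 131 | 185 [576.5  69.   10.8] 167 | 186 [574.5  69.1   7.2] 194 | 187 [570.5  68.6  11.1] 204 | 188 [569.2  68.8   5.3] 205 | 189 [564.4  68.1  12.1] 205 | 190 [562.8  68.2   7.4] 205 | 191 [559.7  67.9   8. ] 205 | 192 [556.4  67.6   9.3] 205 | 193 [554.4  67.6   5.7] 205 | 194 [551.2  67.3   6.7] 205 | 195 [548.1  67.    7.4] 206 | 196 [545.3  66.8   7.2] 205 | 197 [542.6  66.7   6.5] 206 | 198 [539.6  66.4   6.9] 205 | 199 [536.2  66.1   9. ] 205 | 200 [533.   65.7  10.3] 205 | 201 [529.9  65.5  11. ] 205 | 202 [527.3  65.3   9.9] 205 | 203 [524.8  65.2   8.2] 205 | 204 [520.8  64.7  13.1] 205 | 205 [518.3  64.6  11.6] 205 | 206 [514.8  64.2  14.2] 206 | 207 [512.6  64.1  11.2] 205 | 208 [510.7  64.2   6.8] 205 | 209 [507.6  63.9   8. ] 205 | 210 [504.9  63.7   7.4] 205 | 211 [501.4  63.3  10.1] 205 | 212 [498.2  63.   11.9] 205 | 213 [496.   63.    8.7] 206 | 214 [492.3  62.5
[... 1937 characters left out ...]
6.8   9.4] 205 | 217 [493.4 -76.9  10.3] 205 | 218 [490.8 -77.1   9.1] 206 | 219 [487.5 -77.1  11.3] 206 | 220 [484.7 -77.2  11.4] 205 | 221 [481.9 -77.3  11.2] 205 | 222 [479.1 -77.5  11.3] 205 | 223 [477.  -77.9   7.4] 205 | 224 [473.7 -77.8   9.7] 206 | 225 [471.6 -78.2   6. ] 206 | 226 [467.8 -78.   11.5] 206 | 227 [456.  -75.   61.7] 206 | 228 [453.8 -75.3  58.8] 198 | 229 [452.7 -76.   50. ] 172 | 230 [451.7 -76.7  40.1] 132 | 231 [451.8 -77.9  23.2] 105 | 232 [452.7 -79.5   1.4] 93 | 233 [450.4 -79.8  -1.9] 88 | 234 [447.5 -79.9  -0.9] 95 | 235 [444.4 -79.9   0.6] 103 | 236 [441.2 -79.9   3.1] 102 | 237 [439.2 -80.3  -1.5] 91 | 238 [436.6 -80.6  -3.1] 82 | 239 [433.6 -80.6  -1.6] 76 |
```

```bash
cat > go.py <<'E'
import sys
from h import *
from bench import manip
def rel(x,y,z,head):
    s=manip.observe();Rm=R.from_rotvec(s["eef_rot"]);p=s["eef_pos"]
    # target rotation: z down, y along heading
    t=np.radians(head);ey=np.array([np.cos(t),np.sin(t),0]);ez=np.array([0,0,-1.]);ex=np.cross(ey,ez)
    Rt=R.from_matrix(np.c_[ex,ey,ez])
    h=np.degrees(np.arctan2(*Rm.as_matrix()[[1,0],1]))
    print("t",round(s["time_s"],2),"pos",(p*1000).round(1),"head",h.round(1),"gap",round(s["finger_gap"]*1000,1),"F",s["contact_force"].round(1),"q6",np.degrees(s["q"][[0,5]]).round(0))
    print("shift",Rm.inv().apply(np.array([x,y,z])-p).round(4),"turn",np.degrees((Rm.inv()*Rt).as_rotvec()).round(1))
if __name__=="__main__": rel(*map(float,sys.argv[1:5]))
E
python3 go.py .5966 -.318 .16 35
python3 - <<'E'
from h import *
d=pickle.load(open("cap0.pkl","rb"))
for n in d:
  P=cloud(d[n]).reshape(-1,3)
  for nm,(x,y) in dict(L1=(.439,.351),R1=(.597,-.318),L2=(.465,-.335)).items():
    r=np.hypot(P[:,0]-x,P[:,1]-y)
    for a in((0,.06),(.06,.1),(.1,.14)):
        k=(r>=a[0])&(r<a[1]);q=P[k]
        print(n,nm,a,k.sum(),np.percentile(q[:,2],[50,95,99]).round(3) if k.any() else '', q[q[:,2]>.06].mean(0).round(3) if (q[:,2]>.06).any() else '')
E
```

```text
t 0.1 pos [ 288.9 -581.7  230.3] head -63.6 gap 85.2 F [-0.4 -0.4  0.3] q6 [-74. -10.]
shift [ 0.3929 -0.0993  0.0706] turn [ -0.1  -0.1 -98.6]
side L1 (0, 0.06) 1651 [0.   0.03 0.04] 
side L1 (0.06, 0.1) 2292 [-0.     0.001  0.002] 
side L1 (0.1, 0.14) 7163 [0.001 0.332 0.348] [0.409 0.469 0.26 ]
side R1 (0, 0.06) 426 [-0.     0.027  0.04 ] 
side R1 (0.06, 0.1) 704 [-0.001  0.002  0.061] [ 0.696 -0.312  0.074]
side R1 (0.1, 0.14) 1294 [0.002 0.095 0.096] [ 0.703 -0.273  0.083]
side L2 (0, 0.06) 483 [-0.     0.024  0.039] 
side L2 (0.06, 0.1) 738 [-0.001  0.002  0.01 ] 
side L2 (0.1, 0.14) 1134 [-0.001  0.012  0.034] 
top L1 (0, 0.06) 1431 [0.    0.008 0.039] 
top L1 (0.06, 0.1) 2560 [-0.     0.003  0.004] 
top L1 (0.1, 0.14) 8391 [0.072 0.31  0.346] [0.449 0.455 0.201]
top R1 (0, 0.06) 1350 [0.001 0.008 0.04 ] 
top R1 (0.06, 0.1) 2420 [-0.     0.003  0.005] 
top R1 (0.1, 0.14) 4108 [0.    0.095 0.098] [ 0.709 -0.28   0.089]
top L2 (0, 0.06) 1474 [-0.     0.008  0.039] 
top L2 (0.06, 0.1) 2637 [-0.001  0.003  0.01 ] 
top L2 (0.1, 0.14) 4060 [0.    0.013 0.016]
```

Call:
{"name": "servo_tool", "arguments": {"plan": [[[0.393,-0.099,0.03,0,0,-98.6,-0.2],[0.393,-0.099,0.03,0,0,-98.6,-0.2],[0.393,-0.099,0.03,0,0,-98.6,-0.2],[0.393,-0.099,0.03,0,0,-98.6,-0.2],[0.393,-0.099,0.03,0,0,-98.6,-0.2],[0.393,-0.099,0.03,0,0,-98.6,-0.2],[0.393,-0.099,0.03,0,0,-98.6,-0.2],[0.393,-0.099,0.03,0,0,-98.6,-0.2]]], "grip_force": 50}}

```text
time_s: 0.77
eef_pos: [0.5424, -0.364, 0.2055]
eef_rot: [-2.333, -2.102, -0.001]
contact_force: [-0.0, -1.3, -0.1]
finger_gap: 0.0512
```

```bash
python3 go.py .5966 -.318 .10 35
```

```text
t 0.77 pos [ 542.4 -364.   205.5] head -5.9 gap 51.2 F [-0.  -1.3 -0.1] q6 [-44. -38.]
shift [0.0512 0.0492 0.1055] turn [ -0.   -0.1 -40.9]
```

Call:
{"name": "servo_tool", "arguments": {"plan": [[[0.051,0.049,0.105,0,0,-41,-0.2],[0.051,0.049,0.105,0,0,-41,-0.2],[0.051,0.049,0.105,0,0,-41,-0.2],[0.051,0.049,0.105,0,0,-41,-0.2],[0.051,0.049,0.105,0,0,-41,-0.2],[0.051,0.049,0.105,0,0,-41,-0.2],[0.051,0.049,0.105,0,0,-41,-0.2]]]}}

```text
time_s: 1.35
eef_pos: [0.5962, -0.3176, 0.0995]
eef_rot: [-1.445, -2.786, -0.002]
contact_force: [0.0, -1.0, 0.4]
finger_gap: 0.0513
```

```bash
python3 go.py .5966 -.318 .010 35; python3 - <<'E'
from h import *
from bench import manip
c=manip.capture("top");cv2.imwrite("pics/t1.png",c["color"]);c=manip.capture("side");cv2.imwrite("pics/s1.png",cv2.resize(c["color"][130:230,260:420],None,fx=5,fy=5))
E
```

```text
t 1.35 pos [ 596.2 -317.6   99.5] head 35.2 gap 51.3 F [ 0.  -1.   0.4] q6 [-38. -73.]
shift [-0.0008  0.0001  0.0895] turn [ 0.  -0.2  0.2]
```

View pics/s1.png

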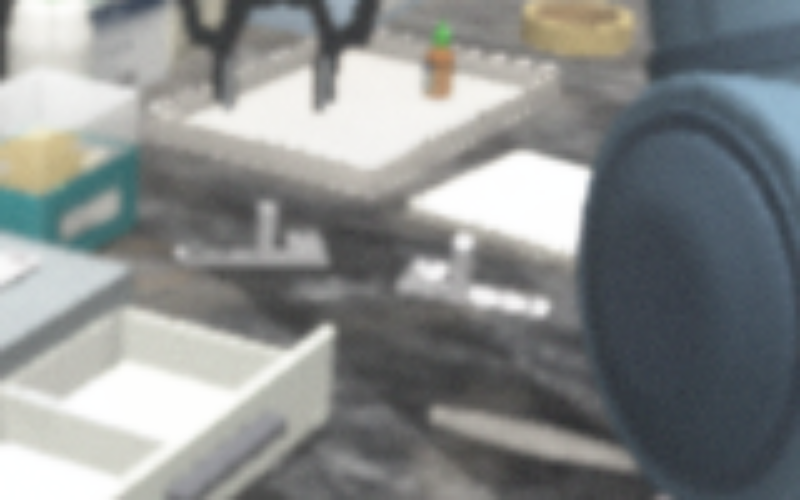

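The side view shows the fingers at about (225,100) and (325,100) in the crop, straddling the lug at (267,225). Next I'll descend and grip.

Call:
{"name": "servo_tool", "arguments": {"plan": [[[-0.001,0,0.06,0,0,0,-0.2],[-0.001,0,0.089,0,0,0,-0.2],[-0.001,0,0.089,0,0,0,-0.2],[-0.001,0,0.089,0,0,0,-0.2],[-0.001,0,0.089,0,0,0,1],[-0.001,0,0.089,0,0,0,1],[-0.001,0,0.089,0,0,0,1],[-0.001,0,0.089,0,0,0,1]]]}}

```text
time_s: 2.12
eef_pos: [0.5986, -0.3201, 0.0146]
eef_rot: [1.451, 2.782, 0.001]
contact_force: [0.1, 0.4, 0.6]
finger_gap: 0.0086
```

```bash
python3 go.py .5966 -.318 .16 35
```

```text
t 2.12 pos [ 598.6 -320.1   14.6] head 34.9 gap 8.6 F [0.1 0.4 0.6] q6 [-38. -73.]
shift [ 2.400e-03 -1.000e-04 -1.454e-01] turn [ 0.1  0.2 -0.1]
```

Call:
{"name": "servo_tool", "arguments": {"plan": [[[0,0,0,0,0,0,1],[0,0,0,0,0,0,1]]]}}

```text
time_s: 2.28
eef_pos: [0.5994, -0.3207, 0.0162]
eef_rot: [1.45, 2.78, -0.0]
contact_force: [0.3, 0.3, -1.2]
finger_gap: 0.0091
```

```bash
python3 go.py .5966 -.318 .16 35;python3 - <<'E'
from h import *
from bench import manip
c=manip.capture("side");cv2.imwrite("pics/s2.png",cv2.resize(c["color"][130:230,260:420],None,fx=5,fy=5))
E
```

```text
t 2.28 pos [ 599.4 -320.7   16.2] head 34.9 gap 9.1 F [ 0.3  0.3 -1.2] q6 [-38. -73.]
shift [ 0.0031 -0.0004 -0.1438] turn [ 0.2  0.3 -0.1]
```

View pics/s2.png

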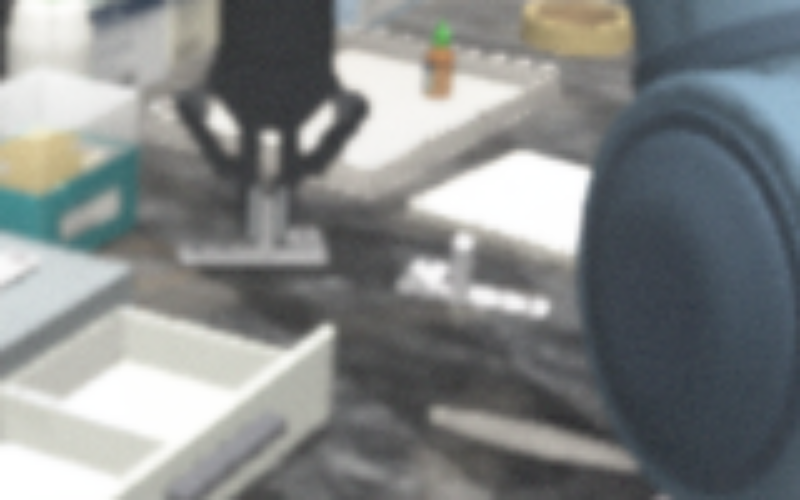

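Fingers hold the lug at (267,190) in the crop; gap is about 9 mm. Lifting.

Call:
{"name": "servo_tool", "arguments": {"plan": [[[0,0,-0.03,0,0,0,1],[0,0,-0.07,0,0,0,1],[0,0,-0.11,0,0,0,1],[0,0,-0.12,0,0,0,1],[0,0,-0.12,0,0,0,1]]]}}

```text
time_s: 2.75
eef_pos: [0.6008, -0.3219, 0.141]
eef_rot: [1.447, 2.773, -0.002]
contact_force: [-0.2, -0.3, -0.6]
finger_gap: 0.0092
```

```bash
python3 go.py .511 -.0475 .14 0;python3 - <<'E'
from h import *
from bench import manip
d={}
for n in("side","top"):
    c=manip.capture(n);d[n]=c
pickle.dump(d,open("cap3.pkl","wb"))
cv2.imwrite("pics/s3.png",np.hstack([cv2.resize(d["side"]["color"][90:230,260:420],None,fx=3,fy=3),cv2.resize(d["top"]["color"][150:290,350:450],None,fx=3,fy=3)]))
E
```

```text
t 2.75 pos [ 600.8 -321.9  141. ] head 34.9 gap 9.2 F [-0.2 -0.3 -0.6] q6 [-38. -73.]
shift [ 0.2764  0.0833 -0.0022] turn [ 0.5  0.6 34.9]
```

View pics/s3.png

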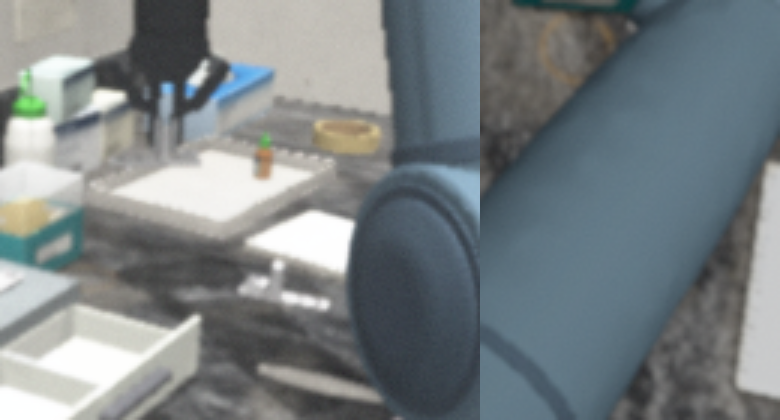

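Call:
{"name": "servo_tool", "arguments": {"plan": [[[0.273,0.084,0,0.5,0.6,35,1],[0.273,0.084,0,0.5,0.6,35,1],[0.273,0.084,0,0.5,0.6,35,1],[0.273,0.084,0,0.5,0.6,35,1],[0.273,0.084,0,0.5,0.6,35,1],[0.273,0.084,0,0.5,0.6,35,1],[0.273,0.084,0,0.5,0.6,35,1],[0.273,0.084,0,0.5,0.6,35,1]]]}}

```text
time_s: 3.52
eef_pos: [0.5058, -0.0419, 0.1298]
eef_rot: [-2.205, -2.211, 0.007]
contact_force: [0.6, -0.2, -2.3]
finger_gap: 0.0087
```

```bash
python3 go.py .511 -.051 .028 0;python3 - <<'E'
from h import *
from bench import manip
d={}
for n in("side","top"):
    c=manip.capture(n);d[n]=c
pickle.dump(d,open("cap4.pkl","wb"))
cv2.imwrite("pics/s4.png",np.hstack([cv2.resize(d["side"]["color"][90:260,200:360],None,fx=3,fy=3),cv2.resize(d["top"]["color"][110:280,230:345],None,fx=3,fy=3)]))
E
```

```text
t 3.52 pos [505.8 -41.9 129.8] head 0.2 gap 8.7 F [ 0.6 -0.2 -2.3] q6 [-18. -18.]
shift [-0.0101  0.0068  0.1016] turn [-0.9 -0.6  0.2]
```

View pics/s4.png

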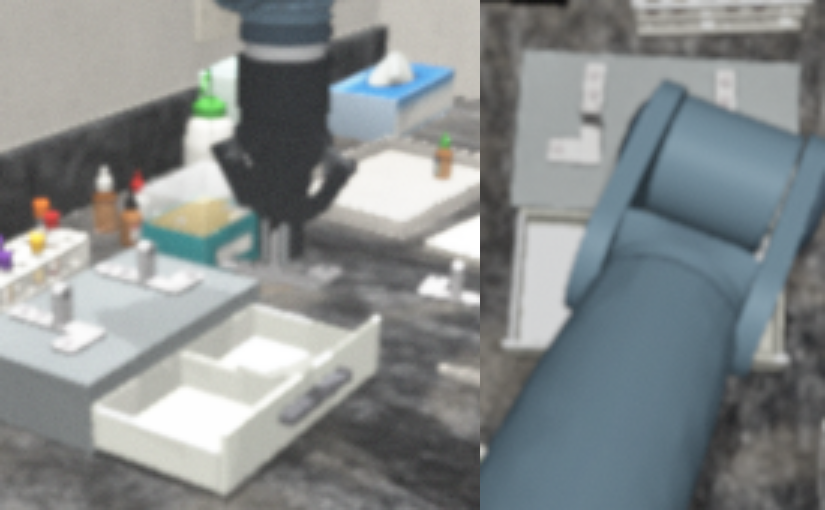

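Bracket held above the right bay. The reading was still moving, so I'll settle at height first.

Call:
{"name": "servo_tool", "arguments": {"plan": [[[-0.01,0.007,0.02,-0.9,-0.6,0,1],[-0.01,0.007,0.02,-0.9,-0.6,0,1],[-0.01,0.007,0.02,-0.9,-0.6,0,1],[-0.01,0.007,0.02,-0.9,-0.6,0,1]]]}}

```text
time_s: 3.95
eef_pos: [0.5151, -0.0566, 0.1107]
eef_rot: [2.22, 2.218, -0.001]
contact_force: [-0.0, -0.0, -1.1]
finger_gap: 0.0087
```

```bash
python3 go.py .511 -.051 .028 0;python3 - <<'E'
from h import *
from bench import manip
d={}
for n in("side","top"):
    c=manip.capture(n);d[n]=c
pickle.dump(d,open("cap4.pkl","wb"))
cv2.imwrite("pics/s5.png",cv2.resize(d["side"]["color"][150:260,250:360],None,fx=5,fy=5,interpolation=cv2.INTER_CUBIC))
E
python3 go.py .511 -.051 .028 0
```

```text
t 3.95 pos [515.1 -56.6 110.7] head -0.1 gap 8.7 F [-0.  -0.  -1.1] q6 [-19. -19.]
shift [ 0.0058 -0.0043  0.0826] turn [ 0.1  0.2 -0.1]
t 4.05 pos [515.7 -56.5 111.5] head -0.0 gap 8.8 F [ 0.2  0.2 -0.8] q6 [-19. -19.]
shift [ 0.0058 -0.005   0.0835] turn [ 0.2  0.2 -0. ]
```

View pics/s5.png

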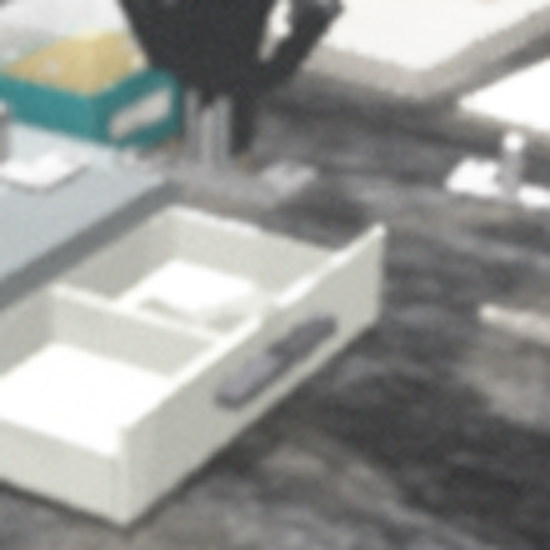

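Call:
{"name": "servo_tool", "arguments": {"plan": [[[0.006,-0.005,0.02,0.2,0.2,0,1],[0.006,-0.005,0.045,0.2,0.2,0,1],[0.006,-0.005,0.045,0.2,0.2,0,1],[0.006,-0.005,0.045,0.2,0.2,0,1]]]}}

```text
time_s: 4.38
eef_pos: [0.5102, -0.0505, 0.0661]
eef_rot: [-2.221, -2.219, 0.002]
contact_force: [1.2, 0.1, 0.1]
finger_gap: 0.0092
```

```bash
python3 go.py .511 -.051 .028 0;python3 - <<'E'
from h import *
from bench import manip
d={}
for n in("side",):
    c=manip.capture(n);d[n]=c
cv2.imwrite("pics/s6.png",cv2.resize(d["side"]["color"][150:260,250:360],None,fx=5,fy=5,interpolation=cv2.INTER_CUBIC))
E
python3 go.py .511 -.051 .028 0
```

```text
t 4.38 pos [510.2 -50.5  66.1] head -0.0 gap 9.2 F [1.2 0.1 0.1] q6 [-18. -18.]
shift [-0.0005  0.0009  0.0381] turn [-0.1 -0.  -0. ]
t 4.43 pos [511.4 -50.9  67.4] head -0.0 gap 9.0 F [ 0.2 -0.4 -1.8] q6 [-18. -18.]
shift [-0.0001 -0.0004  0.0394] turn [ 0.  0. -0.]
```

View pics/s6.png

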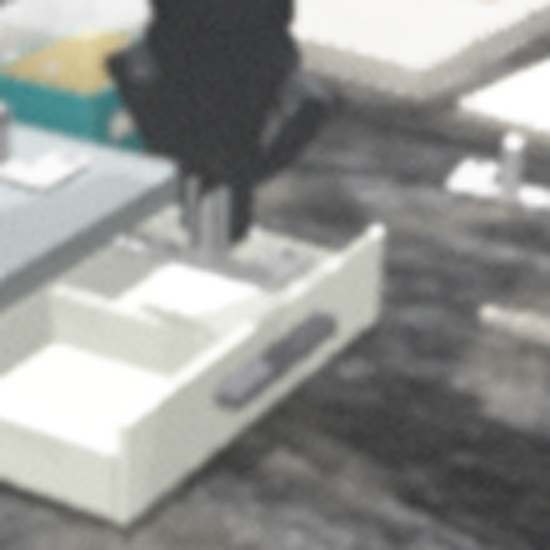

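It is inside the bay outline; lowering.

Call:
{"name": "servo_tool", "arguments": {"plan": [[[0,0,0.02,0,0,0,1],[0,0,0.039,0,0,0,1],[0,0,0.039,0,0,0,1],[0,0,0.039,0,0,0,1],[0,0,0.039,0,0,0,1]]]}}

```text
time_s: 4.85
eef_pos: [0.5128, -0.0513, 0.0302]
eef_rot: [2.22, 2.219, 0.003]
contact_force: [0.8, 0.7, -0.1]
finger_gap: 0.0089
```

```bash
python3 - <<'E'
from h import *
from bench import manip
d={}
for n in("side",):
    c=manip.capture(n);d[n]=c
cv2.imwrite("pics/s7.png",cv2.resize(d["side"]["color"][150:260,250:360],None,fx=5,fy=5,interpolation=cv2.INTER_CUBIC))
E
python3 go.py .511 -.051 .026 0
```

```text
t 4.9 pos [512.9 -51.4  30.3] head -0.0 gap 9.0 F [-0.5 -0.5 -0.5] q6 [-18. -18.]
shift [ 0.0004 -0.0019  0.0043] turn [ 0.2  0.1 -0. ]
```

View pics/s7.png

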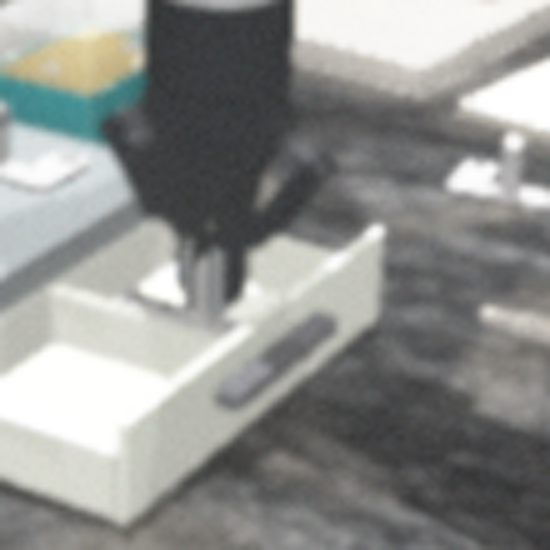

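Call:
{"name": "servo_tool", "arguments": {"plan": [[[0,-0.001,0.005,0,0,0,1],[0,-0.001,0.005,0,0,0,1],[0,-0.001,0.005,0,0,0,1]]]}}

```text
time_s: 5.15
eef_pos: [0.5121, -0.0515, 0.0257]
eef_rot: [2.219, 2.218, 0.003]
contact_force: [1.4, -0.1, -0.0]
finger_gap: 0.009
```

Call:
{"name": "servo_tool", "arguments": {"plan": [[[0,0,0.003,0,0,0,1],[0,0,0.003,0,0,0,1],[0,0,0.003,0,0,0,1]]]}}

```text
time_s: 5.4
eef_pos: [0.514, -0.0516, 0.0245]
eef_rot: [2.218, 2.216, 0.007]
contact_force: [-0.5, 2.1, 8.1]
finger_gap: 0.0089
```

Contact at TCP z = 24.5 mm with 8 N, so the bracket is on the floor. Releasing.

Call:
{"name": "servo_tool", "arguments": {"plan": [[[0,0,0,0,0,0,0.25],[0,0,0,0,0,0,0.25],[0,0,0,0,0,0,0.25],[0,0,0,0,0,0,0.25],[0,0,-0.04,0,0,0,0.25],[0,0,-0.08,0,0,0,0.25],[0,0,-0.12,0,0,0,0.25],[0,0,-0.12,0,0,0,0.25]]]}}

```text
time_s: 6.07
eef_pos: [0.518, -0.053, 0.153]
eef_rot: [2.208, 2.206, 0.017]
contact_force: [0.5, -0.2, 1.6]
finger_gap: 0.0321
```

```bash
python3 go.py .465 -.3352 .14 8.2;python3 - <<'E'
from h import *
from bench import manip
d={}
for n in("side",):
    c=manip.capture(n);d[n]=c
cv2.imwrite("pics/s8.png",cv2.resize(d["side"]["color"][150:260,250:360],None,fx=5,fy=5,interpolation=cv2.INTER_CUBIC))
E
python3 go.py .4650 -.3352 .14 8.2
```

```text
t 6.07 pos [518. -53. 153.] head -0.0 gap 32.1 F [ 0.5 -0.2  1.6] q6 [-18. -18.]
shift [-0.2821 -0.0531  0.0136] turn [ 1.2  0.5 -8.2]
t 6.12 pos [516.2 -52.5 149.5] head -0.0 gap 31.9 F [-0.6  0.2 -0.2] q6 [-18. -18.]
shift [-0.2827 -0.0512  0.01  ] turn [ 1.   0.4 -8.2]
```

View pics/s8.png

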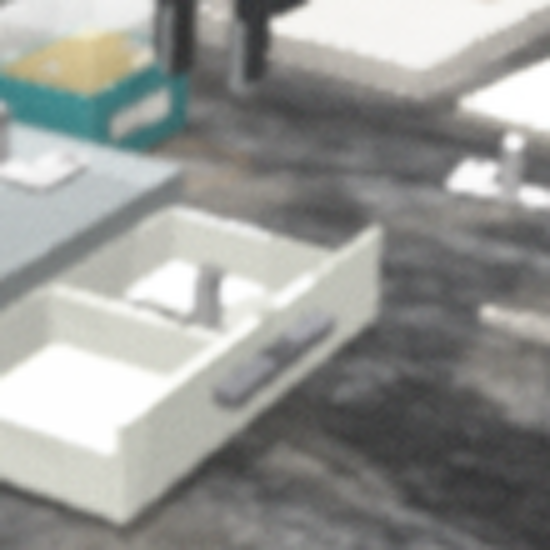

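The right-hand bracket stands lug up in the right bay, lug at (207,293) in the crop. Moving to L2.

Call:
{"name": "servo_tool", "arguments": {"plan": [[[-0.283,-0.051,0.02,1,0.4,-8.2,-0.2],[-0.283,-0.051,0.02,1,0.4,-8.2,-0.2],[-0.283,-0.051,0.02,1,0.4,-8.2,-0.2],[-0.283,-0.051,0.02,1,0.4,-8.2,-0.2],[-0.283,-0.051,0.02,1,0.4,-8.2,-0.2],[-0.283,-0.051,0.02,1,0.4,-8.2,-0.2],[-0.283,-0.051,0.02,1,0.4,-8.2,-0.2],[-0.283,-0.051,0.02,1,0.4,-8.2,-0.2]]]}}

```text
time_s: 6.78
eef_pos: [0.4633, -0.3413, 0.1287]
eef_rot: [-2.064, -2.367, 0.002]
contact_force: [-0.6, 0.0, -0.8]
finger_gap: 0.051
```

Call:
{"name": "servo_tool", "arguments": {"plan": [[[0,0,0.01,0,0,0,-0.2],[0,0,0.01,0,0,0,-0.2],[0,0,0.01,0,0,0,-0.2]]]}}

```text
time_s: 7.03
eef_pos: [0.4624, -0.3394, 0.1163]
eef_rot: [-2.061, -2.364, 0.001]
contact_force: [0.2, 0.2, 0.1]
finger_gap: 0.0512
```

```bash
python3 - <<'E'
from h import *
from bench import manip
d={}
for n in("side","top"):
    c=manip.capture(n);d[n]=c
pickle.dump(d,open("cap9.pkl","wb"))
cv2.imwrite("pics/s9.png",np.hstack([cv2.resize(d["side"]["color"][90:250,250:410],None,fx=3,fy=3),cv2.resize(d["top"]["color"][110:270,230:340],None,fx=3,fy=3)]))
E
python3 go.py .4650 -.3352 .010 8.2
```

```text
t 7.13 pos [ 463.4 -339.7  117.9] head 7.9 gap 51.2 F [ 0.2 -0.6 -0.3] q6 [-48. -55.]
shift [0.0041 0.0025 0.1079] turn [-0.1 -0.1 -0.3]
```

View pics/s9.png

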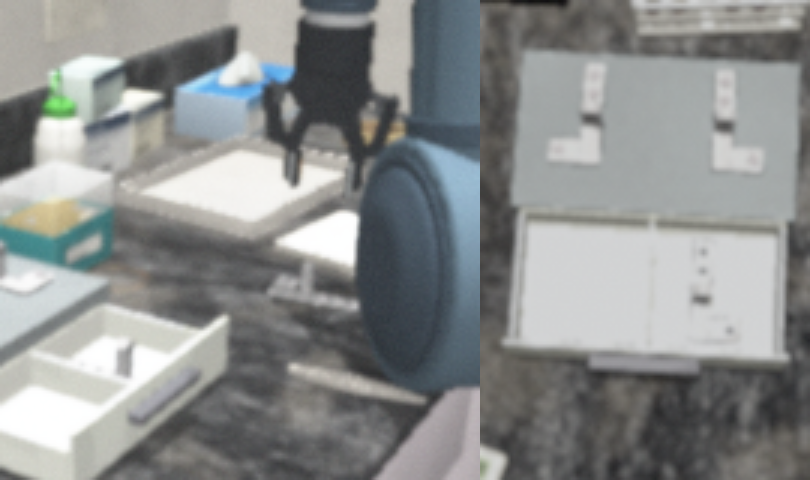

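The right-hand bracket lies flat in its bay, with holes at (705,250–270) and its foot at (730,330) in the stitched picture. Descending on L2.

Call:
{"name": "servo_tool", "arguments": {"plan": [[[0.004,0.002,0.04,0,0,0,-0.2],[0.004,0.002,0.08,0,0,0,-0.2],[0.004,0.002,0.105,0,0,0,-0.2],[0.004,0.002,0.105,0,0,0,-0.2],[0.004,0.002,0.105,0,0,0,-0.2],[0.004,0.002,0.105,0,0,0,-0.2]]]}}

```text
time_s: 7.63
eef_pos: [0.4659, -0.336, 0.015]
eef_rot: [2.061, 2.37, -0.002]
contact_force: [-0.1, 0.1, 0.4]
finger_gap: 0.0511
```

```bash
python3 go.py .4650 -.3352 .012 8.2
```

```text
t 7.63 pos [ 465.9 -336.    15. ] head 8.0 gap 51.1 F [-0.1  0.1  0.4] q6 [-47. -55.]
shift [ 0.001  -0.0008  0.003 ] turn [-0.   0.1 -0.2]
```

Call:
{"name": "servo_tool", "arguments": {"plan": [[[0.001,-0.001,0.002,0,0,0,1],[0.001,-0.001,0.002,0,0,0,1],[0.001,-0.001,0.002,0,0,0,1],[0.001,-0.001,0.002,0,0,0,1],[0.001,-0.001,0.002,0,0,0,1],[0.001,-0.001,0.002,0,0,0,1]]]}}

```text
time_s: 8.13
eef_pos: [0.4657, -0.3361, 0.0146]
eef_rot: [2.06, 2.368, -0.002]
contact_force: [-1.1, 1.2, 6.9]
finger_gap: 0.009
```

```bash
python3 go.py .4650 -.3352 .16 8.2
```

```text
t 8.13 pos [ 465.7 -336.1   14.6] head 8.0 gap 9.0 F [-1.1  1.2  6.9] q6 [-47. -55.]
shift [ 0.0005 -0.0004 -0.1454] turn [ 0.1  0.2 -0.2]
```

```bash
python3 go.py .5268 .088 .15 0
```

```text
t 8.13 pos [ 465.7 -336.1   14.6] head 8.0 gap 9.0 F [-1.1  1.2  6.9] q6 [-47. -55.]
shift [ 0.4111  0.1194 -0.1368] turn [0.1 0.2 8. ]
```

Call:
{"name": "servo_tool", "arguments": {"plan": [[[0,0,-0.04,0,0,0,1],[0,0,-0.08,0,0,0,1],[0.02,0.006,-0.12,0,0,0,1],[0.06,0.017,-0.13,0,0,0,1],[0.1,0.029,-0.13,0,0,4,1],[0.14,0.041,-0.13,0,0,8,1],[0.18,0.052,-0.13,0,0,8,1],[0.22,0.064,-0.13,0,0,8,1]]]}}

```text
time_s: 8.8
eef_pos: [0.4976, -0.1104, 0.1442]
eef_rot: [2.22, 2.217, -0.002]
contact_force: [0.3, -0.1, -1.0]
finger_gap: 0.0093
```

```bash
python3 go.py .5268 .088 .13 0
```

```text
t 8.8 pos [ 497.6 -110.4  144.2] head -0.1 gap 9.3 F [ 0.3 -0.1 -1. ] q6 [-25. -25.]
shift [0.1985 0.0289 0.0135] turn [ 0.1  0.2 -0.1]
```

Call:
{"name": "servo_tool", "arguments": {"plan": [[[0.04,0.006,0.01,0,0,0,1],[0.08,0.012,0.013,0,0,0,1],[0.12,0.018,0.013,0,0,0,1],[0.16,0.024,0.013,0,0,0,1],[0.185,0.028,0.013,0,0,0,1],[0.192,0.029,0.013,0,0,0,1],[0.192,0.029,0.013,0,0,0,1],[0.192,0.029,0.013,0,0,0,1]]]}}

```text
time_s: 9.47
eef_pos: [0.5268, 0.0811, 0.1305]
eef_rot: [2.22, 2.217, -0.003]
contact_force: [0.4, -0.7, -1.2]
finger_gap: 0.0091
```

```bash
python3 - <<'E'
from h import *
from bench import manip
d={}
for n in("side","top"):
    c=manip.capture(n);d[n]=c
cv2.imwrite("pics/s10.png",np.hstack([cv2.resize(d["side"]["color"][90:260,200:360],None,fx=3,fy=3),cv2.resize(d["top"]["color"][110:280,230:340],None,fx=3,fy=3)]))
E
python3 go.py .5268 .088 .065 0
```

```text
t 9.57 pos [526.9  80.2 130.5] head -0.2 gap 8.9 F [ 0.5  0.1 -0.4] q6 [-3. -3.]
shift [ 0.008  -0.0002  0.0655] turn [ 0.1  0.2 -0.2]
```

View pics/s10.png

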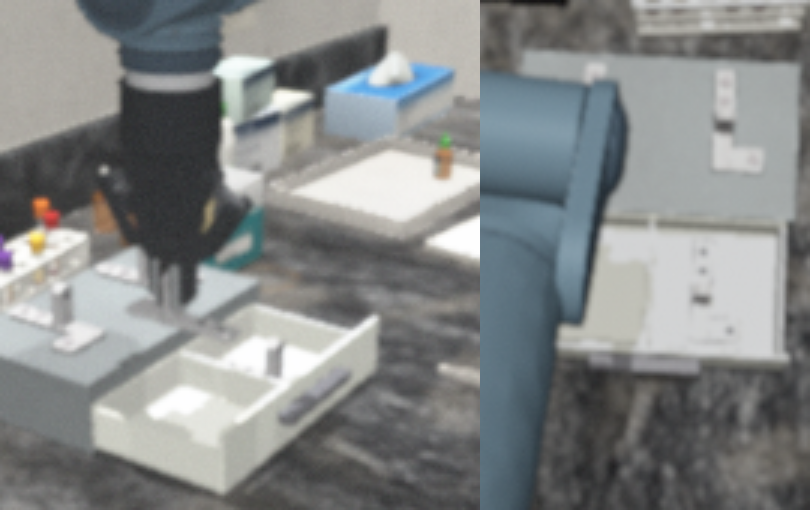

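Bracket held lug up above the left bay; the foot end is toward the case, as planned.

Call:
{"name": "servo_tool", "arguments": {"plan": [[[0.008,0,0.01,0,0,0,1],[0.008,0,0.04,0,0,0,1],[0.008,0,0.066,0,0,0,1],[0.008,0,0.066,0,0,0,1],[0.008,0,0.066,0,0,0,1],[0.008,0,0.066,0,0,0,1]]]}}

```text
time_s: 10.07
eef_pos: [0.5277, 0.0876, 0.0653]
eef_rot: [2.222, 2.213, -0.001]
contact_force: [-0.6, 0.8, -0.9]
finger_gap: 0.0087
```

```bash
python3 - <<'E'
from h import *
from bench import manip
d={}
for n in("side",):
    c=manip.capture(n);d[n]=c
cv2.imwrite("pics/s11.png",cv2.resize(d["side"]["color"][150:260,220:340],None,fx=5,fy=5,interpolation=cv2.INTER_CUBIC))
E
python3 go.py .5268 .088 .0245 0
```

```text
t 10.12 pos [528.3  87.6  66.1] head -0.2 gap 9.4 F [-0.1  0.1 -0.1] q6 [-3. -2.]
shift [ 0.0005 -0.0017  0.0416] turn [ 0.3  0.2 -0.2]
```

View pics/s11.png

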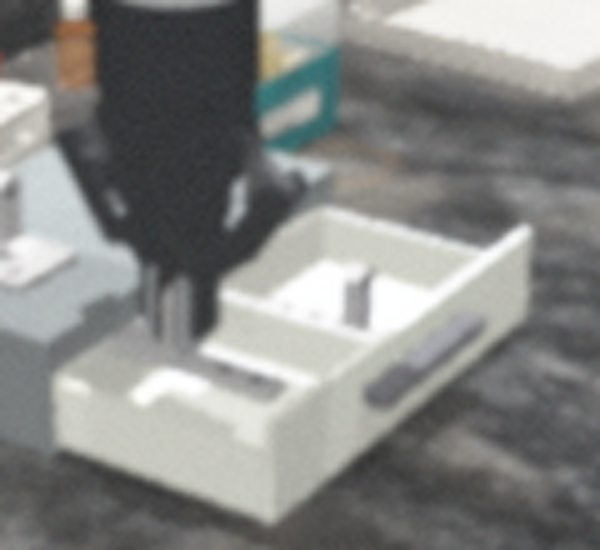

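Call:
{"name": "servo_tool", "arguments": {"plan": [[[0,-0.002,0.02,0,0,0,1],[0,-0.002,0.038,0,0,0,1],[0,-0.002,0.038,0,0,0,1],[0,-0.002,0.038,0,0,0,1],[0,-0.002,0.038,0,0,0,1]]]}}

```text
time_s: 10.53
eef_pos: [0.5278, 0.0874, 0.0298]
eef_rot: [2.22, 2.211, 0.004]
contact_force: [0.5, -0.7, -0.9]
finger_gap: 0.0088
```

Call:
{"name": "servo_tool", "arguments": {"plan": [[[0,0,0.004,0,0,0,1],[0,0,0.004,0,0,0,1],[0,0,0.004,0,0,0,1]]]}}

```text
time_s: 10.78
eef_pos: [0.5285, 0.0874, 0.0265]
eef_rot: [2.219, 2.21, 0.005]
contact_force: [0.3, -0.4, -1.1]
finger_gap: 0.0087
```

Call:
{"name": "servo_tool", "arguments": {"plan": [[[-0.001,-0.001,0.004,0,0,0,1],[-0.001,-0.001,0.004,0,0,0,1],[-0.001,-0.001,0.004,0,0,0,1]]]}}

```text
time_s: 11.03
eef_pos: [0.5297, 0.0867, 0.0247]
eef_rot: [2.218, 2.208, 0.011]
contact_force: [0.6, 2.0, 8.0]
finger_gap: 0.0091
```

Contact; releasing and rising.

Call:
{"name": "servo_tool", "arguments": {"plan": [[[0,0,0,0,0,0,0.25],[0,0,0,0,0,0,0.25],[0,0,0,0,0,0,0.25],[0,0,0,0,0,0,0.25],[0,0,-0.04,0,0,0,0.25],[0,0,-0.08,0,0,0,0.25],[0,0,-0.12,0,0,0,0.25],[0,0,-0.12,0,0,0,0.25]]]}}

```text
time_s: 11.7
eef_pos: [0.5333, 0.087, 0.1533]
eef_rot: [2.21, 2.2, 0.026]
contact_force: [0.5, 0.1, 1.2]
finger_gap: 0.0322
```

```bash
python3 - <<'E'
from h import *
from bench import manip
d={}
for n in("side",):
    c=manip.capture(n);d[n]=c
cv2.imwrite("pics/s12.png",cv2.resize(d["side"]["color"][150:260,220:340],None,fx=5,fy=5,interpolation=cv2.INTER_CUBIC))
E
python3 go.py .4393 .3508 .15 -81.8
```

```text
t 11.75 pos [531.4  86.9 149.7] head -0.3 gap 32.0 F [-0.2  0.2 -0.7] q6 [-3. -2.]
shift [ 0.2634 -0.0933 -0.0035] turn [ 1.3 -0.8 81.5]
```

View pics/s12.png

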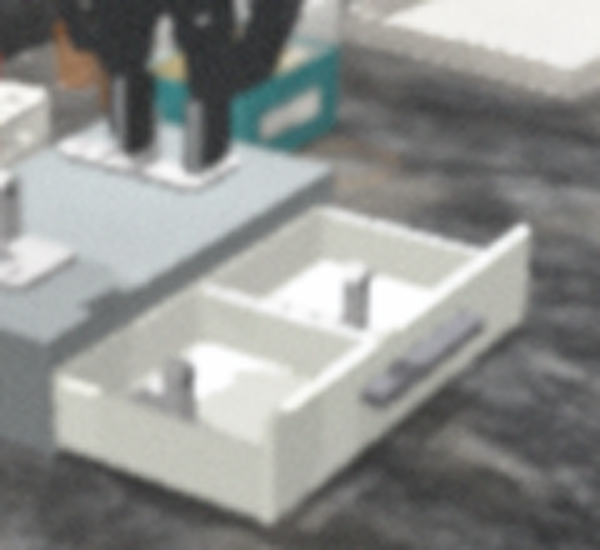

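L2 is in the left bay, with its lug at (180,385) in the crop. Now to L1.

Call:
{"name": "servo_tool", "arguments": {"plan": [[[0.263,-0.093,0,1.3,-0.8,81.5,-0.2],[0.263,-0.093,0,1.3,-0.8,81.5,-0.2],[0.263,-0.093,0,1.3,-0.8,81.5,-0.2],[0.263,-0.093,0,1.3,-0.8,81.5,-0.2],[0.263,-0.093,0,1.3,-0.8,81.5,-0.2],[0.263,-0.093,0,1.3,-0.8,81.5,-0.2],[0.263,-0.093,0,1.3,-0.8,81.5,-0.2],[0.263,-0.093,0,1.3,-0.8,81.5,-0.2]]]}}

```text
time_s: 12.42
eef_pos: [0.437, 0.3533, 0.1449]
eef_rot: [2.973, 1.003, -0.001]
contact_force: [0.3, -0.1, -0.5]
finger_gap: 0.0512
```

```bash
python3 go.py .4393 .3508 .10 -81.8
```

```text
t 12.42 pos [437.  353.3 144.9] head -52.7 gap 51.2 F [ 0.3 -0.1 -0.5] q6 [27. 80.]
shift [0.0004 0.0032 0.0449] turn [ 0.2  0.  29.1]
```

Call:
{"name": "servo_tool", "arguments": {"plan": [[[0,0.003,0.03,0,0,29,-0.2],[0,0.003,0.04,0,0,29,-0.2],[0,0.003,0.04,0,0,29,-0.2],[0,0.003,0.04,0,0,29,-0.2],[0,0.003,0.04,0,0,29,-0.2],[0,0.003,0.04,0,0,29,-0.2],[0,0.003,0.04,0,0,29,-0.2]]]}}

```text
time_s: 13.0
eef_pos: [0.4386, 0.3505, 0.1043]
eef_rot: [3.129, 0.23, -0.001]
contact_force: [0.2, 1.3, -0.5]
finger_gap: 0.0513
```

```bash
python3 - <<'E'
from h import *
from bench import manip
d={}
for n in("side","top"):
    c=manip.capture(n);d[n]=c
pickle.dump(d,open("cap13.pkl","wb"))
cv2.imwrite("pics/s13.png",np.hstack([cv2.resize(d["side"]["color"][190:370,130:310],None,fx=3,fy=3)]))
E
python3 go.py .4393 .3508 .0135 -81.8
```

```text
t 13.1 pos [438.8 350.7 104.7] head -81.6 gap 51.1 F [0.2 1.  0.2] q6 [ 27. 109.]
shift [ 0.0005 -0.0004  0.0912] turn [ 0.2 -0.   0.2]
```

View pics/s13.png

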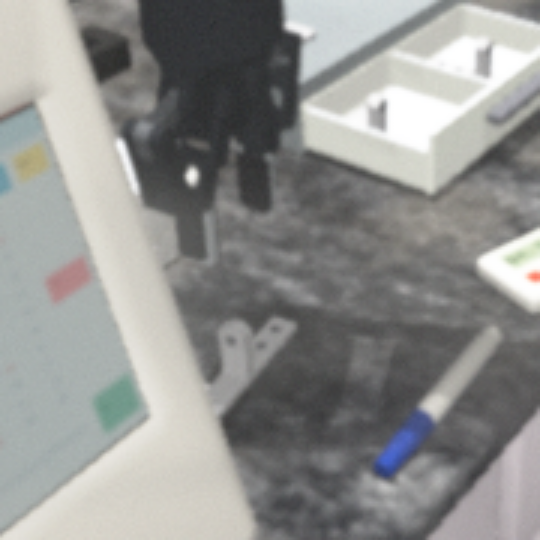

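Fingers are over L1's lug at (235,340). Descending.

Call:
{"name": "servo_tool", "arguments": {"plan": [[[0,0,0.04,0,0,0,-0.2],[0,0,0.08,0,0,0,-0.2],[0,0,0.09,0,0,0,-0.2],[0,0,0.09,0,0,0,-0.2],[0,0,0.09,0,0,0,-0.2],[0,0,0.09,0,0,0,-0.2]]]}}

```text
time_s: 13.6
eef_pos: [0.4406, 0.3512, 0.0171]
eef_rot: [3.131, 0.229, 0.006]
contact_force: [-1.1, -0.1, 0.2]
finger_gap: 0.0515
```

Call:
{"name": "servo_tool", "arguments": {"plan": [[[0,0,0.001,0,0,0,1],[0,0,0.001,0,0,0,1],[0,0,0.001,0,0,0,1],[0,0,0.001,0,0,0,1],[0,0,0.001,0,0,0,1],[0,0,0.001,0,0,0,1]]]}}

```text
time_s: 14.1
eef_pos: [0.4416, 0.3518, 0.0176]
eef_rot: [3.132, 0.23, 0.01]
contact_force: [-1.0, -0.7, 6.4]
finger_gap: 0.0091
```

```bash
python3 go.py .5108 .028 .14 0
```

```text
t 14.1 pos [441.6 351.8  17.6] head -81.6 gap 9.1 F [-1.  -0.7  6.4] q6 [ 27. 109.]
shift [ 0.0219  0.3306 -0.1217] turn [  0.3  -0.2 -81.6]
```

Call:
{"name": "servo_tool", "arguments": {"plan": [[[0,0,-0.04,0,0,0,1],[0,0,-0.08,0,0,0,1],[0,0.01,-0.12,0,0,0,1],[0.002,0.05,-0.125,0,0,-7,1],[0.005,0.09,-0.125,0,0,-14,1],[0.008,0.13,-0.125,0,0,-21,1],[0.011,0.17,-0.125,0,0,-28,1],[0.014,0.21,-0.125,0,0,-35,1]]]}}

```text
time_s: 14.77
eef_pos: [0.4821, 0.1593, 0.1431]
eef_rot: [2.943, 1.091, 0.009]
contact_force: [-0.6, -0.3, -0.9]
finger_gap: 0.0089
```

```bash
python3 go.py .511 .030 .14 0
```

```text
t 14.77 pos [482.1 159.3 143.1] head -49.3 gap 8.9 F [-0.6 -0.3 -0.9] q6 [ 6. 55.]
shift [-0.0624  0.1169  0.0035] turn [  0.4  -0.1 -49.3]
```

Call:
{"name": "servo_tool", "arguments": {"plan": [[[-0.018,0.035,0,0,0,-7,1],[-0.036,0.07,0,0,0,-14,1],[-0.05,0.1,0,0,0,-21,1],[-0.06,0.114,0,0,0,-28,1],[-0.061,0.115,0.003,0,0,-35,1],[-0.061,0.115,0.003,0,0,-42,1],[-0.061,0.115,0.003,0,0,-49.3,1],[-0.061,0.115,0.003,0,0,-49.3,1]]]}}

```text
time_s: 15.43
eef_pos: [0.5105, 0.0321, 0.1402]
eef_rot: [2.214, 2.222, 0.006]
contact_force: [-0.6, 0.1, -1.4]
finger_gap: 0.0091
```

Call:
{"name": "servo_tool", "arguments": {"plan": [[[0,0,0,0,0,0,1],[0,0,0,0,0,0,1]]]}}

```text
time_s: 15.6
eef_pos: [0.5102, 0.032, 0.14]
eef_rot: [2.215, 2.221, 0.005]
contact_force: [0.4, -0.0, -0.5]
finger_gap: 0.0088
```

```bash
python3 - <<'E'
from h import *
from bench import manip
d={}
for n in("side","top"):
    c=manip.capture(n);d[n]=c
cv2.imwrite("pics/s14.png",np.hstack([cv2.resize(d["side"]["color"][90:260,200:360],None,fx=3,fy=3),cv2.resize(d["top"]["color"][110:280,230:340],None,fx=3,fy=3)]))
E
python3 go.py .511 .030 .065 0
```

```text
t 15.7 pos [510.3  32.1 140.1] head 0.2 gap 8.8 F [-0.3 -0.5 -0.9] q6 [-9. -9.]
shift [-0.0021  0.0003  0.0751] turn [0.3 0.  0.2]
```

View pics/s14.png

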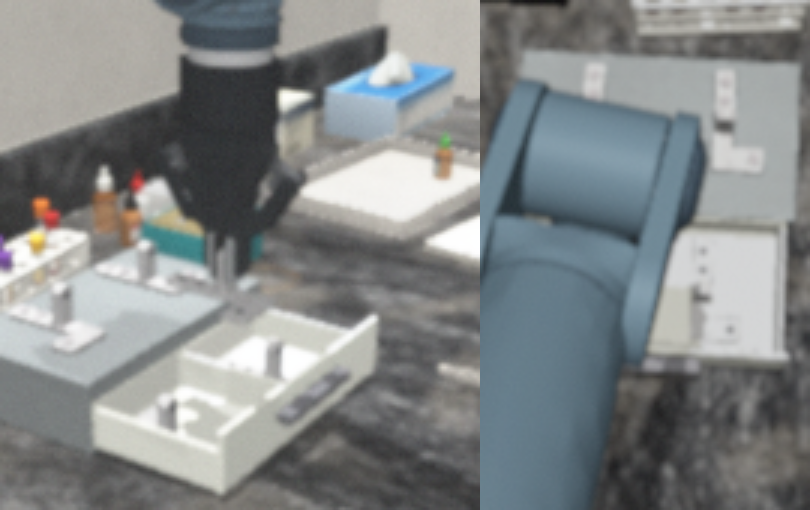

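```bash
python3 - <<'E'
from h import *
d=pickle.load(open("cap13.pkl","rb"))
c=d["top"]
cv2.imwrite("pics/t13.png",cv2.resize(c["color"][170:245,230:345],None,fx=6,fy=6,interpolation=cv2.INTER_CUBIC))
E
```

```text
(no output)
```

View pics/t13.png

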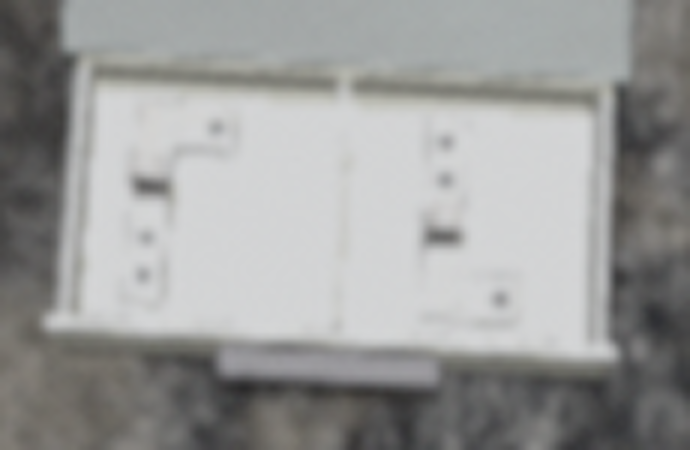

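```bash
python3 - <<'E'
from h import *
c=pickle.load(open("cap13.pkl","rb"))["top"]
uv=[((a+.5)/6-.5+230,(b+.5)/6-.5+170) for a,b in((237,130),(205,153),(125,300),(170,300),(343,200),(150,105))]
print((onplane(c,uv,.016)[:,:2]*1000).round(1))
E
```

```text
[[558.1  47.4]
 [546.   61.5]
 [473.9  93.1]
 [475.2  72.4]
 [527.7  -4.3]
 [567.6  89.1]]
```

Two checks: L2's foot tip is at y≈48 mm and its blade edge at y≈75 mm, as planned. L1's lug goes to y≈26 mm.

Call:
{"name": "servo_tool", "arguments": {"plan": [[[-0.004,0,0.02,0.3,0,0,1],[-0.004,0,0.05,0.3,0,0,1],[-0.004,0,0.07,0.3,0,0,1],[-0.004,0,0.07,0.3,0,0,1],[-0.004,0,0.07,0.3,0,0,1],[-0.004,0,0.07,0.3,0,0,1]]]}}

```text
time_s: 16.2
eef_pos: [0.5117, 0.028, 0.0714]
eef_rot: [2.216, 2.223, 0.001]
contact_force: [0.4, -0.1, -0.2]
finger_gap: 0.0091
```

```bash
python3 - <<'E'
from h import *
from bench import manip
d={}
for n in("side",):
    c=manip.capture(n);d[n]=c
cv2.imwrite("pics/s15.png",cv2.resize(d["side"]["color"][150:260,220:340],None,fx=5,fy=5,interpolation=cv2.INTER_CUBIC))
E
python3 go.py .511 .028 .029 0
```

```text
t 16.25 pos [512.1  27.9  71.9] head 0.2 gap 9.1 F [ 0.2  0.8 -0.5] q6 [-10. -10.]
shift [ 0.0001 -0.0013  0.0429] turn [0.2 0.1 0.2]
```

View pics/s15.png

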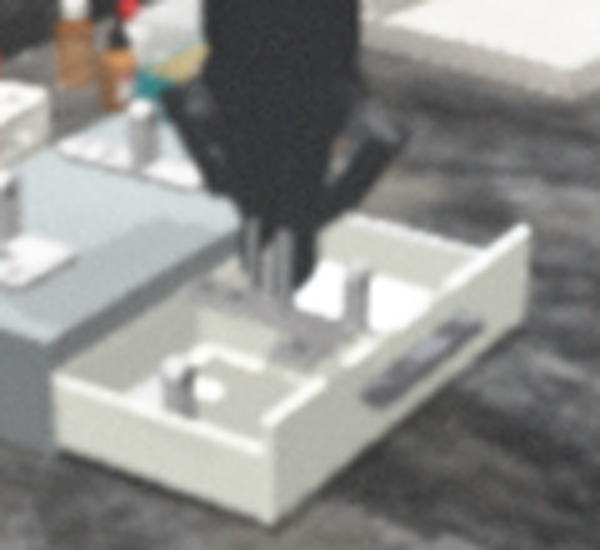

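Lowering L1, clear of L2 in the picture.

Call:
{"name": "servo_tool", "arguments": {"plan": [[[0,-0.001,0.02,0,0,0,1],[0,-0.001,0.039,0,0,0,1],[0,-0.001,0.039,0,0,0,1],[0,-0.001,0.039,0,0,0,1],[0,-0.001,0.039,0,0,0,1]]]}}

```text
time_s: 16.67
eef_pos: [0.5125, 0.0277, 0.0345]
eef_rot: [2.214, 2.221, 0.005]
contact_force: [-0.1, 0.1, 0.1]
finger_gap: 0.0086
```

Call:
{"name": "servo_tool", "arguments": {"plan": [[[0,0,0.005,0,0,0,1],[0,0,0.005,0,0,0,1],[0,0,0.005,0,0,0,1]]]}}

```text
time_s: 16.92
eef_pos: [0.513, 0.0277, 0.0302]
eef_rot: [2.213, 2.22, 0.006]
contact_force: [-0.7, -0.8, -0.6]
finger_gap: 0.0085
```

Call:
{"name": "servo_tool", "arguments": {"plan": [[[-0.001,-0.002,0.005,0,0,0,1],[-0.001,-0.002,0.005,0,0,0,1],[-0.001,-0.002,0.005,0,0,0,1]]]}}

```text
time_s: 17.17
eef_pos: [0.5136, 0.0264, 0.0274]
eef_rot: [2.211, 2.217, 0.011]
contact_force: [1.6, 0.4, 9.1]
finger_gap: 0.0091
```

Contact at 27.4 mm, which matches 17.6 + 10. Releasing.

Call:
{"name": "servo_tool", "arguments": {"plan": [[[0,0,0,0,0,0,0.25],[0,0,0,0,0,0,0.25],[0,0,0,0,0,0,0.25],[0,0,0,0,0,0,0.25],[0,0,-0.04,0,0,0,0.25],[0,0,-0.08,0,0,0,0.25],[0,0,-0.12,0,0,0,0.25],[0,0,-0.12,0,0,0,0.25]]]}}

```text
time_s: 17.83
eef_pos: [0.5171, 0.0259, 0.1557]
eef_rot: [2.202, 2.209, 0.025]
contact_force: [0.8, 0.1, 2.1]
finger_gap: 0.0323
```

```bash
python3 go.py .385 -.001 .15 -90
```

```text
t 17.83 pos [517.1  25.9 155.7] head 0.2 gap 32.3 F [0.8 0.1 2.1] q6 [-10. -10.]
shift [-0.0265 -0.1323  0.0023] turn [ 1.4 -1.  90.2]
```

Backing off toward the front of the drawer, turning the jaws across and shutting them.

Call:
{"name": "servo_tool", "arguments": {"plan": [[[-0.026,-0.03,0,1.4,-1,90,0.25],[-0.026,-0.07,0,1.4,-1,90,0.25],[-0.026,-0.11,0,1.4,-1,90,1],[-0.026,-0.132,0,1.4,-1,90,1],[-0.026,-0.132,0,1.4,-1,90,1],[-0.026,-0.132,0,1.4,-1,90,1],[-0.026,-0.132,0,1.4,-1,90,1],[-0.026,-0.132,0,1.4,-1,90,1]]]}}

```text
time_s: 18.5
eef_pos: [0.3848, -0.0005, 0.1518]
eef_rot: [3.012, 0.878, 0.005]
contact_force: [-0.7, -0.2, 0.4]
finger_gap: -0.0003
```

```bash
python3 - <<'E'
from h import *
from bench import manip
d={}
for n in("side","top"):
    c=manip.capture(n);d[n]=c
pickle.dump(d,open("cap16.pkl","wb"))
cv2.imwrite("pics/s16.png",np.hstack([cv2.resize(d["side"]["color"][150:270,210:340],None,fx=4,fy=4),cv2.resize(d["top"]["color"][150:270,240:310],None,fx=4,fy=4)]))
E
python3 go.py .385 -.001 .027 -90
```

```text
t 18.6 pos [384.9  -0.5 151.8] head -57.1 gap -0.3 F [-1.3 -0.8 -0.4] q6 [-17.  40.]
shift [-4.000e-04 -1.000e-04  1.248e-01] turn [ 0.2 -0.2 32.9]
```

View pics/s16.png

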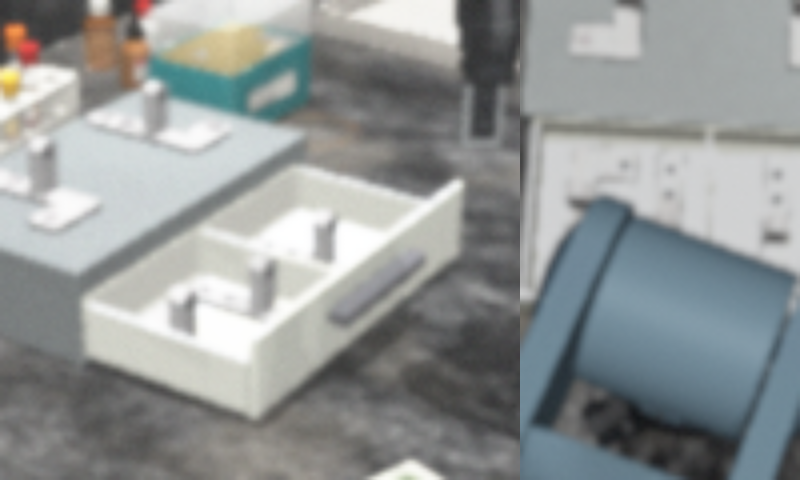

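All three lugs stand upright in the drawer: two on the left at (183,310) and (262,285), one on the right at (325,240). Lowering in front of the pull.

Call:
{"name": "servo_tool", "arguments": {"plan": [[[0,0,0.02,0,0,33,1],[0,0,0.05,0,0,33,1],[0,0,0.08,0,0,33,1],[0,0,0.11,0,0,33,1],[0,0,0.125,0,0,33,1],[0,0,0.125,0,0,33,1],[0,0,0.125,0,0,33,1],[0,0,0.125,0,0,33,1]]]}}

```text
time_s: 19.27
eef_pos: [0.3863, -0.0011, 0.0278]
eef_rot: [3.138, 0.001, 0.009]
contact_force: [0.7, 0.4, -1.0]
finger_gap: -0.0002
```

```bash
python3 go.py .42 -.001 .027 -90
```

```text
t 19.27 pos [386.3  -1.1  27.8] head -89.9 gap -0.2 F [ 0.7  0.4 -1. ] q6 [-17.  73.]
shift [ 0.0337 -0.0001  0.001 ] turn [ 0.2 -0.3  0.1]
```

Call:
{"name": "servo_tool", "arguments": {"plan": [[[0.012,0,0,0,0,0,1],[0.024,0,0,0,0,0,1],[0.032,0,0,0,0,0,1],[0.038,0,0,0,0,0,1],[0.044,0,0,0,0,0,1],[0.05,0,0,0,0,0,1],[0.057,0,0,0,0,0,1],[0.065,0,0,0,0,0,1]]]}}

```text
time_s: 19.93
eef_pos: [0.4513, -0.0008, 0.028]
eef_rot: [3.138, 0.002, 0.007]
contact_force: [-1.4, 0.9, 0.9]
finger_gap: 0.0001
```

Call:
{"name": "servo_tool", "arguments": {"plan": [[[0.008,0,0,0,0,0,1],[0.016,0,0,0,0,0,1],[0.024,0,0,0,0,0,1],[0.032,0,0,0,0,0,1],[0.04,0,0,0,0,0,1],[0.048,0,0,0,0,0,1],[0.056,0,0,0,0,0,1],[0.064,0,0,0,0,0,1]]]}}

```text
time_s: 20.6
eef_pos: [0.5158, -0.0007, 0.028]
eef_rot: [3.138, 0.002, 0.006]
contact_force: [-1.5, 1.4, -1.1]
finger_gap: -0.0002
```

```bash
python3 - <<'E'
from h import *
from bench import manip
d={}
for n in("side",):
    c=manip.capture(n);d[n]=c
cv2.imwrite("pics/s17.png",cv2.resize(d["side"]["color"][150:270,210:340],None,fx=4,fy=4))
E
python3 go.py .554 -.001 .027 -90
```

```text
t 20.65 pos [517.8  -1.1  28.7] head -89.9 gap 0.1 F [ 0.  -1.1  0.2] q6 [-13.  77.]
shift [ 0.0362 -0.0001  0.0019] turn [ 0.2 -0.4  0.1]
```

View pics/s17.png

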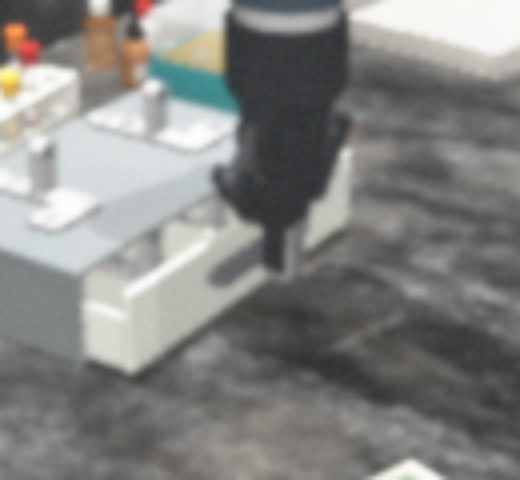

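The drawer is sliding in cleanly with about 35–40 mm left; continuing slowly.

Call:
{"name": "servo_tool", "arguments": {"plan": [[[0.006,0,0,0,0,0,1],[0.012,0,0,0,0,0,1],[0.018,0,0,0,0,0,1],[0.022,0,0,0,0,0,1],[0.026,0,0,0,0,0,1],[0.029,0,0,0,0,0,1],[0.032,0,0,0,0,0,1]]]}}

```text
time_s: 21.23
eef_pos: [0.548, -0.001, 0.0286]
eef_rot: [3.138, 0.003, 0.001]
contact_force: [-18.1, -0.9, 12.6]
finger_gap: -0.0001
```

Call:
{"name": "servo_tool", "arguments": {"plan": [[[0.002,0,0,0,0,0,1],[0.004,0,0,0,0,0,1],[0.006,0,0,0,0,0,1],[0.006,0,0,0,0,0,1]]]}}

```text
time_s: 21.57
eef_pos: [0.5478, -0.0006, 0.0274]
eef_rot: [3.139, 0.005, -0.026]
contact_force: [-23.2, -1.7, 15.7]
finger_gap: 0.0004
```

Force rose and motion stopped at x=0.548. Backing off to check that it is shut.

Call:
{"name": "servo_tool", "arguments": {"plan": [[[-0.02,0,0,0,0,0,1],[-0.05,0,0,0,0,0,1],[-0.09,0,0,0,0,0,1],[-0.12,0,-0.04,0,0,0,1],[-0.15,0,-0.08,0,0,0,1],[-0.15,0,-0.12,0,0,0,1],[-0.15,0,-0.15,0,0,0,1],[-0.15,0,-0.15,0,0,0,1]]]}}

```text
time_s: 22.23
eef_pos: [0.4052, -0.0021, 0.189]
eef_rot: [3.133, 0.005, 0.002]
contact_force: [1.1, 0.0, 1.2]
finger_gap: 0.0001
```

```bash
python3 go.py .35 -.45 .22 -90; python3 - <<'E'
from h import *
from bench import manip
d={}
for n in("side","top"):
    c=manip.capture(n);d[n]=c
pickle.dump(d,open("cap18.pkl","wb"))
cv2.imwrite("pics/s18.png",np.hstack([cv2.resize(d["side"]["color"][150:270,210:340],None,fx=4,fy=4),cv2.resize(d["top"]["color"][150:270,230:305],None,fx=4,fy=4)]))
E
```

```text
t 22.23 pos [405.2  -2.1 189. ] head -89.8 gap 0.1 F [1.1 0.  1.2] q6 [-16.  74.]
shift [-0.0566  0.448  -0.0274] turn [ 0.5 -0.1  0.2]
```

View pics/s18.png

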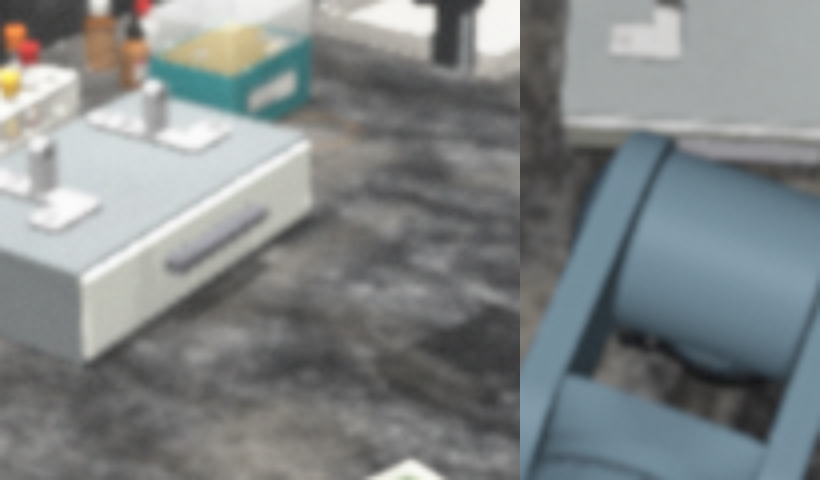

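The drawer front sits flush against the case. I'll move the arm aside to verify with the top camera.

Call:
{"name": "servo_tool", "arguments": {"plan": [[[-0.01,0.04,-0.03,0,0,0,1],[-0.02,0.08,-0.03,0,0,0,1],[-0.03,0.12,-0.03,0,0,0,1],[-0.04,0.16,-0.03,0,0,0,1],[-0.04,0.2,-0.03,0,0,0,1],[-0.04,0.24,-0.03,0,0,0,1],[-0.04,0.28,-0.03,0,0,0,1],[-0.04,0.32,-0.03,0,0,0,1]]]}}

```text
time_s: 23.0
eef_pos: [0.3628, -0.3221, 0.2128]
eef_rot: [3.138, 0.003, -0.016]
contact_force: [0.9, 0.4, 0.9]
finger_gap: -0.0003
```

Call:
{"name": "servo_tool", "arguments": {"plan": [[[0,0.03,0,0,0,0,1],[0,0.06,0,0,0,0,1],[0,0.08,0,0,0,0,1],[0,0.08,0,0,0,0,1],[0,0.08,0,0,0,0,1],[0,0.08,0,0,0,0,1]]]}}

```text
time_s: 23.5
eef_pos: [0.3627, -0.4011, 0.2115]
eef_rot: [3.141, 0.004, -0.018]
contact_force: [0.0, 0.1, 1.0]
finger_gap: -0.0
```

```bash
python3 - <<'E'
from h import *
from bench import manip
d={}
for n in("side","top"):
    c=manip.capture(n);d[n]=c;cv2.imwrite(f"pics/{n}19.png",c["color"])
o=pickle.load(open("cap0.pkl","rb"))
P=cloud(d["side"])
q=P[190:250,200:300].reshape(-1,3);
k=(q[:,2]>.015)&(q[:,2]<.03)&(abs(q[:,1])<.11)&(q[:,0]>.4)&(q[:,0]<.62)
print("panel x",k.sum(),np.median(q[k,0]),q[k].std(0))
df=cv2.absdiff(d["side"]["color"],o["side"]["color"]).max(2)
P=cloud(d["top"])
for x in(255,285,320):
  print([tuple((P[y,x]*1000).round(0)[[0,2]]) for y in range(172,195,2)])
E
```

```text
panel x 195 0.5716515089714499 [0.00355484 0.06749987 0.00406586]
[(np.float64(596.0), np.float64(66.0)), (np.float64(591.0), np.float64(65.0)), (np.float64(586.0), np.float64(63.0)), (np.float64(579.0), np.float64(66.0)), (np.float64(576.0), np.float64(59.0)), (np.float64(574.0), np.float64(45.0)), (np.float64(573.0), np.float64(28.0)), (np.float64(575.0), np.float64(1.0)), (np.float64(570.0), np.float64(-2.0)), (np.float64(564.0), np.float64(-1.0)), (np.float64(558.0), np.float64(-2.0)), (np.float64(552.0), np.float64(0.0))]
[(np.float64(601.0), np.float64(68.0)), (np.float64(596.0), np.float64(66.0)), (np.float64(590.0), np.float64(66.0)), (np.float64(584.0), np.float64(68.0)), (np.float64(580.0), np.float64(63.0)), (np.float64(575.0), np.float64(61.0)), (np.float64(574.0), np.float64(44.0)), (np.float64(568.0), np.float64(44.0)), (np.float64(563.0), np.float64(43.0)), (np.float64(569.0), np.float64(-1.0)), (np.float64(564.0), np.float64(-2.0)), (np.float64(558.0), np.float64(-2.0))]
[(np.float64(608.0), np.float64(65.0)), (np.float64(602.0), np.float64(66.0)), (np.float64(596.0), np.float64(66.0)), (np.float64(590.0), np.float64(67.0)), (np.float64(585.0), np.float64(65.0)), (np.float64(580.0), np.float64(64.0)), (np.float64(575.0), np.float64(60.0)), (np.float64(575.0), np.float64(41.0)), (np.float64(574.0), np.float64(25.0)), (np.float64(576.0), np.float64(-1.0)), (np.float64(570.0), np.float64(-1.0)), (np.float64(564.0), np.float64(0.0))]
```

View pics/top19.png

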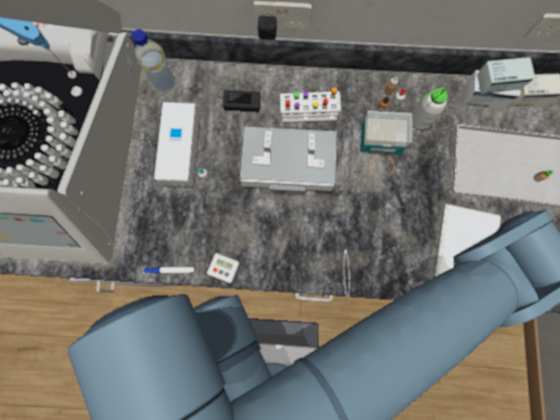

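View pics/side19.png

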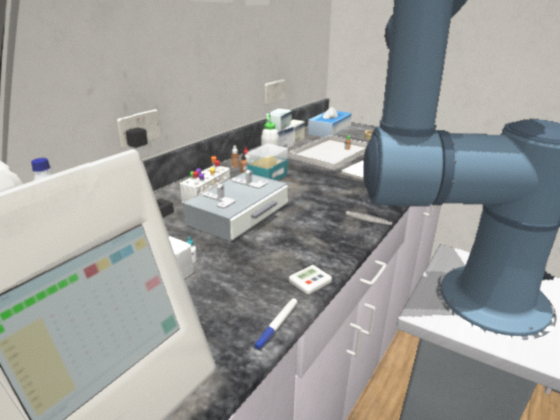

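```bash
python3 - <<'E'
import cv2,numpy as np
a=cv2.imread("pics/side19.png")[175:240,180:295];b=cv2.imread("pics/top19.png")[120:200,235:345]
cv2.imwrite("pics/z19.png",np.vstack([cv2.resize(a,(690,300),interpolation=cv2.INTER_CUBIC),cv2.resize(b[45:75],(690,190),interpolation=cv2.INTER_CUBIC)]))
E
```

```text
(no output)
```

View pics/z19.png

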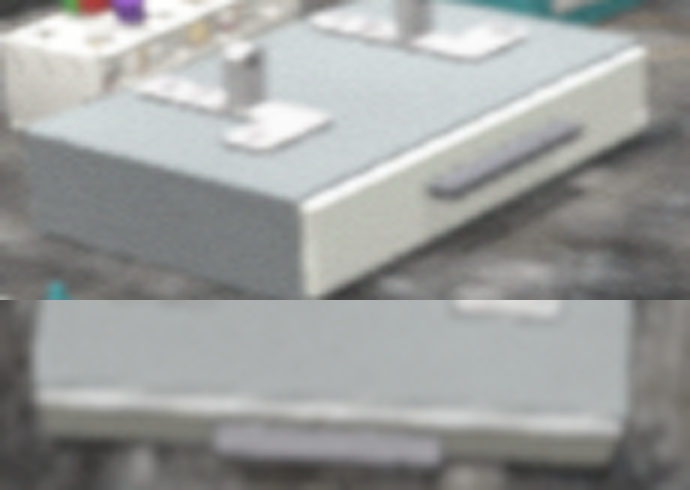

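The zoomed views show no gap between the panel and the case along the whole front. The pen (168,270), timer (223,267), forceps (347,270) and dropper (201,172) are unmoved. Handing in.

```bash
python3 -c "
from bench import manip
print(manip.job_done(), manip.observe()['time_s'])"
```

```text
the job is handed in; nothing more can be done
the job is handed in; nothing more can be done
```

I put all three brackets in the drawer and pushed it shut, then handed the job in at about 24 s of the 69 s allowed.

- **Brackets:** The right-hand bracket is in the right compartment, and the two left-hand ones are in the left compartment, nested head to tail. In each case the compartment's pattern has the same hand. Each bracket was lowered until it touched the floor (8–9 N) and then released. Pictures taken before shutting showed all three lugs upright with none on top of another. The last left-hand bracket was checked mainly in the side view, because the arm hid part of the top view.
- **Drawer:** It stopped against a firm end at 23 N, the highest x force I read. Afterwards both cameras showed the front panel flush with the case and no visible gap. The measured travel was about 122 mm, at the low end of the 122–134 mm stated opening. I can't see inside the shut drawer, so how the brackets lie now rests on the slow, smooth push.
- **Other things on the bench:** The pen, timer, forceps and dropper look unmoved when I compare the pictures by eye.
- **Disagreement:** The plate and lug-top measurements differed by up to about 3 mm, so I averaged them. On fast moves the arm ended up to about 10 mm from its target, and I corrected that before each placing.

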